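Release a locked key box through its service hole

TASK

The key to the small grey drawer box is lost, so open it the other way. Take the wooden release pin from its stand, push it straight down through the small hole in the top of the box until the spring catch inside lets go, and keep it pressed until the drawer has sprung ajar; press gently, for the catch bends under more than 20 N. Then put the pin back upright in its stand, right down, pull the drawer fully open, and leave the other things on the desk where they are.

Things in the scene. Friction and masses are not known exactly. Their poses are not given: they have to be found in the camera images.
- pin_handle (a point): Middle of the handle of the release pin, a loose wooden tool that starts upright in its stand, 40 g. Handle: plain round, 19 mm in diameter, 49 mm long (24 mm below this point to 25 mm above it). Below it a straight 8 mm dowel, 60 mm long, with a half-round tip. z points along the pin from tip to handle end.
- pin_tip (a point): Lower end of the dowel of the release pin, on its axis, 84 mm below pin_handle; z along the pin, up.
- stand_hole (a point): Centre of the mouth of the only hole in the pin's stand, a fixed wooden block 56 x 56 x 40 mm on the desk; the point is on its top face, 40 mm above the desk. The hole is vertical, 10.8 mm in diameter with a 1.5 mm bevel, 34 mm deep; the pin stands on its floor, tip 34 mm below this point.
- release_hole (a point): Centre of the mouth of the only hole in the top of the key box, level with the box top, 75 mm above the desk. Vertical, 11 mm in diameter with a 1.5 mm bevel, through a 6 mm plate. x points from the drawer front to the box's back; the hole lies 103 mm behind the front, midway between the sides. Under it is the catch's head, an 18 mm disc: see key_box for how it behaves.
- drawer (a joint): How far the key box's drawer is out, m: 0 shut and caught, 0.060 fully out at its stop. When the catch lets go a damped spring moves it out to 0.018 in about 1.5 s while the catch is held down; from there it must be pulled, against about 1 N of friction, and stays where it is left.
- drawer_bar (a point): Middle of the round pull bar on the drawer front: 10 mm in diameter, 60 mm long, level, parallel to the front, 50 mm above the desk, its centre 40 mm in front of the drawer's face (35 mm free for a finger behind it) and 25 mm below the box's top. Moves with the drawer. The drawer opens along this point's -x; y runs along the bar.
- stapler: Bystander: a desk stapler, 136 mm long, 49 mm high; origin at the centre of its underside.
- felt_marker: Bystander: a capped felt marker lying on the desk, 132 mm long; origin at the centre of its underside.
- glue_stick: Bystander: an upright glue stick, 26 mm in diameter, 90 mm high; origin at the centre of its underside.
- rubber: Bystander: a pencil rubber, 42 x 18 x 11 mm; origin at the centre of its underside.
- ink_bottle: Bystander: a small ink bottle standing upright, 39 mm in diameter, 90 mm high; origin at the centre of its underside.
- key_box: Fixed grey steel box 130 x 100 x 75 mm; origin at the middle of its underside, x to its back. The catch's head sits, too deep to see well, 12 to 32 mm below release_hole, different each time. It pushes back with 8 N when met plus 0.5 N per mm, frees the drawer at 6 mm of travel and stops hard at 8 mm. Let up before the drawer is 11 mm out, it can snag again.
- pin: The release pin; origin at the tip of its dowel, z along it towards the handle.

How it is judged:
By the outcome, as a careful person would: the job done as asked, in the order asked, and still so for the second after the job is handed in, with the robot touching nothing.
It also fails if it takes over 67 s, if anything falls off the work surface, if the arm or the gripper's body presses on something with over 40 N, if the wrist force passes 120 N, or if a joint passes its speed limit or range.

ROBOT

A 6-joint arm with a two-finger parallel gripper is mounted at the origin on a cart in front of the work surface, level with it; the furniture and walls round the work are solid. World frame = base frame: x ahead of the robot, y to its left, z up, the work surface at z = 0. Lengths are in m, angles in rad, forces in N, time in s.
With the tool pointing down it reaches from about 0.375 to 0.9 m from the base axis. Payload 3.1 kg.
Tool frame: the origin (TCP) lies on the centre line of the jaws, within the pads' length; the fingertips stand 8 mm ahead of it and the grasp point (between the pads) lies 11 mm behind it; y points along the fingers, z is the direction in which the jaws open and shut, and the axes are right-handed (so a half turn about y gives the same grasp; the last joint's range is limited). The gripper opens to 85 mm and grips with 20 to 120 N. Pads are 22 mm wide; open, the fingers measure 114 mm over their backs; the gripper's body (76 mm by 85 mm) begins 54 mm behind the grasp point. The pads swing forward as they close: fully open they stand 13 mm farther back than shut.
Start: joints at [-1.409, 0.527, 1.433, -0, 1.181, -0.178], TCP at [0.208, -0.589, 0.239] pointing down, gripper open.
Joint ranges: [-3.08, 3.08], [-0.75, 2.2], [0.22, 2.44], [-1.43, 4.57], [0, 2.65], [-2.85, 2.85]. Speed limits (rad/s): [2.79, 2.79, 3.14, 3.14, 3.14, 3.14].

INTERFACE

Orientations are given as a unit quaternion [w, x, y, z].
In Python, from cell import arm gives the robot as it stands.
- The arm moves only by the shell command python3 -m creep 'ROWS' [FORCE]. ROWS is JSON, a list of rows, each an object with "linear": the shift along the tool's x, y, z in cm, a list of three; "twist": the turn about the tool's y in rad; "claw": the opening, from 0 (shut) to 1 (fully open). A call has 1 to 5 rows; each row shifts and turns the commanded pose from where the row before left it, along the tool's axes as they then stand; what a row does not reach is not made up. A row lasts 1/10 s, in which the tool goes at most 50 mm and 8.59 degrees, less where a joint would pass 70% of its speed; a pose out of reach is approached as far as the arm can. A call is refused whole if a number of a shift passes 5 or a number of a turn 0.15, either way. A call with a gripper value outside its range is refused whole. The fingers move at their own pace and stop on an object; FORCE is the grip in N (left out, the last holds). Time passes only in rows, so rows that do not move let the fingers close. It gives the time, the measured TCP pose, the force and the opening at its end, in the units of the state.
- arm.get_obs(): the state, without advancing time (a new reading comes with each control period).
- arm.grab_frame(name): name is "scene" or "top" or "wrist"; returns a dict with "image" (480x640x3 uint8, red, green, blue), "fx", "fy", "cx", "cy" (pixels), "position" and "orientation" of the camera in the world; the wrist camera has in their place "mount" (4x4, takes a point from camera to tool coordinates, whose origin is the TCP and whose axes are the tool frame's). Camera axes: x right, y down, z forward; pixel columns grow to the right and rows downward; lengths in m; the calibration is good to about 2 mm. The wrist camera is an equidistant fisheye: a pixel r from the principal point sees the ray r / f radians off the axis. A picture is of the moment at which its call begins: read the wrist's pose just before it. There is no depth.
- arm.close_job(): hands the job in, once; it reports no verdict.
The state is a dict: "t": time; "joint_positions": joint angles; "joint_velocities": joint speeds; "joint_efforts": joint torques, N m; "tcp_pos": TCP position; "tcp_rot": TCP orientation; "ft_force": force on the tool from outside, world axes, zero at the start; "moment": the same for the moment, N m; "finger_gap": finger opening in m.
Only numpy, scipy, OpenCV 4.12 (cv2) and the standard library are available. Lean on these libraries where they do the work, as an engineer would, in place of code of your own. Each camera call takes 0.05 s, during which the arm holds its last target.

## Working session

There is one attempt and no reset: what is moved stays moved. The work goes in short steps, Python scripts to look and compute and a shell command to move; the robot and the scene stay as the last step left them, time stands still between calls to the robot, and variables do not carry over. Pictures are saved under pics/ and viewed, and the job is handed in when it is done.

```bash
ls -la; mkdir -p pics; cat > h.py <<'E'
import numpy as np, cv2
from cell import arm
from scipy.spatial.transform import Rotation as R
def q2R(q): return R.from_quat([q[1],q[2],q[3],q[0]]).as_matrix()
def snap(n,fn):
    f=arm.grab_frame(n); cv2.imwrite('pics/'+fn,cv2.cvtColor(f['image'],cv2.COLOR_RGB2BGR)); return f
E
python3 - <<'E'
from h import *
o=arm.get_obs(); print(o)
for n in ['scene','top','wrist']:
    f=snap(n,n+'0.png'); print({k:v for k,v in f.items() if k!='image'})
    import pickle; o=arm.get_obs(); pickle.dump((f,o),open(n+'0.pkl','wb'))
print(q2R(o['tcp_rot']))
E
```

```text
total 12
drwxr-xr-x  3 agent agent 4096 Dec  5 23:10 .
drwxr-xr-x 23 root  root  4096 Dec  5 23:09 ..
drwxr-xr-x  2 agent agent 4096 Dec  5 23:10 pics
{'t': 0.0, 'joint_positions': array([-1.40951550e+00,  5.28441133e-01,  1.43392010e+00, -2.45597121e-05,
        1.18139184e+00, -1.78489314e-01]), 'joint_velocities': array([-9.82257529e-04, -1.38627097e-03, -2.81878247e-03, -8.50132248e-05,
        7.13035595e-04,  4.25847587e-04]), 'joint_efforts': array([ 4.16823914e-04, -4.42343080e+01, -1.78024668e+01, -4.88647015e-05,
        8.52236379e-03, -3.03929212e-06]), 'tcp_pos': array([ 0.20820649, -0.58855111,  0.23834332]), 'tcp_rot': array([ 0.11955162, -0.11955454,  0.69769031, -0.69616259]), 'ft_force': array([-0.86471008,  1.0037911 , -0.57918527]), 'moment': array([-0.06898697,  0.02863275, -0.01532131]), 'finger_gap': 0.08500128633487503}
{'fx': 508.3728279985512, 'fy': 508.3728279985512, 'cx': 319.7707766564679, 'cy': 247.75405893991714, 'position': array([-0.21854968,  0.37176247,  0.67539042]), 'orientation': array([ 0.24643098, -0.44346503,  0.76078284, -0.40474685])}
{'fx': 563.8883473128301, 'fy': 563.8883473128301, 'cx': 322.4491197972093, 'cy': 237.7591766254599, 'position': array([ 0.47286038, -0.04644192,  1.29896444]), 'orientation': array([ 0.02908088, -0.70327809,  0.71021383, -0.01226955])}
{'fx': 371.64829954431775, 'fy': 371.64829954431775, 'cx': 314.3526513876352, 'cy': 238.02120181268484, 'mount': array([[ 1.97766182e-03,  9.63046062e-01,  2.69329486e-01,
        -6.81488896e-02],
       [-3.29945984e-04, -2.69329370e-01,  9.63048068e-01,
        -1.34820598e-01],
       [ 9.99997990e-01, -1.99344757e-03, -2.14889230e-04,
        -1.21718292e-03],
       [ 0.00000000e+00,  0.00000000e+00,  0.00000000e+00,
         1.00000000e+00]])}
[[-9.42809035e-01 -2.76826171e-04  3.33333236e-01]
 [-3.33333225e-01  1.65460272e-03 -9.42807628e-01]
 [-2.90540254e-04 -9.99998593e-01 -1.65224976e-03]]
```

View pics/scene0.png

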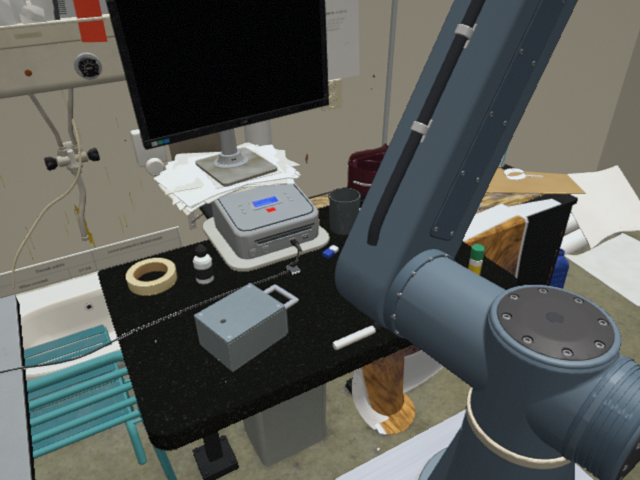

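View pics/top0.png

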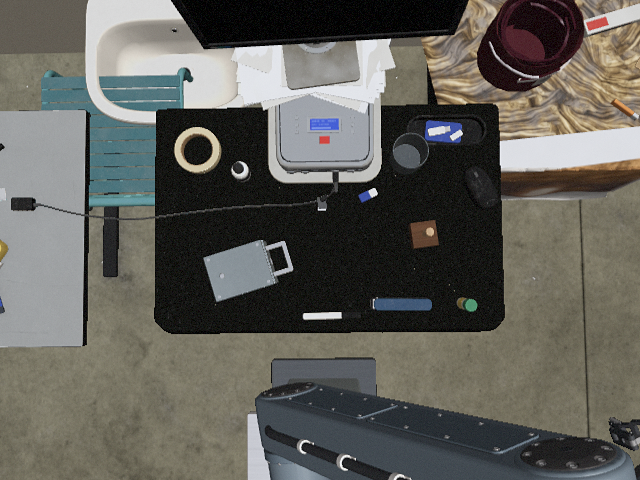

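View pics/wrist0.png

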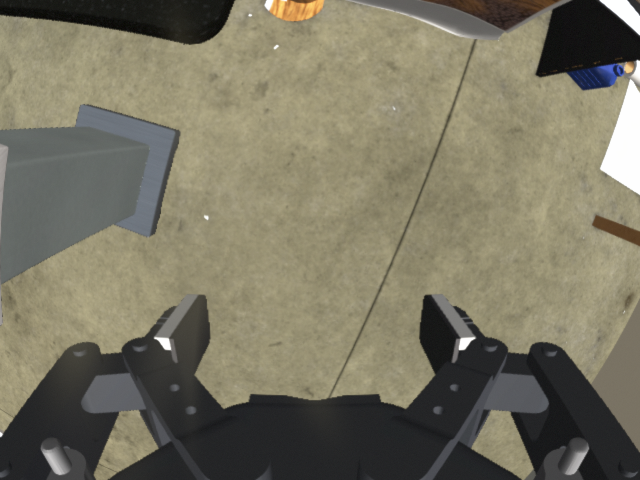

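```bash
python3 - <<'E'
import cv2
im=cv2.imread('pics/top0.png')
a=cv2.resize(im[220:320,190:310],None,fx=6,fy=6,interpolation=cv2.INTER_CUBIC)
b=cv2.resize(im[205:265,390:460],None,fx=8,fy=8,interpolation=cv2.INTER_CUBIC)
cv2.imwrite('pics/a.png',a);cv2.imwrite('pics/b.png',b)
E
```

```text
(no output)
```

View pics/a.png

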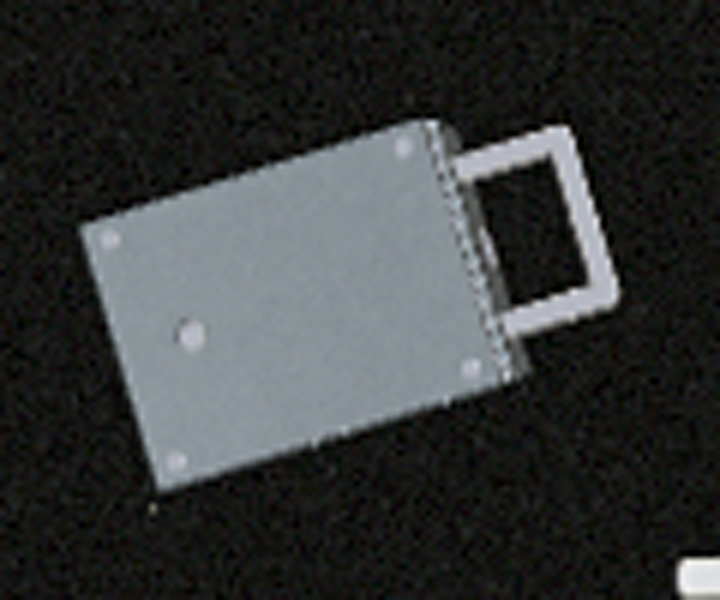

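View pics/b.png

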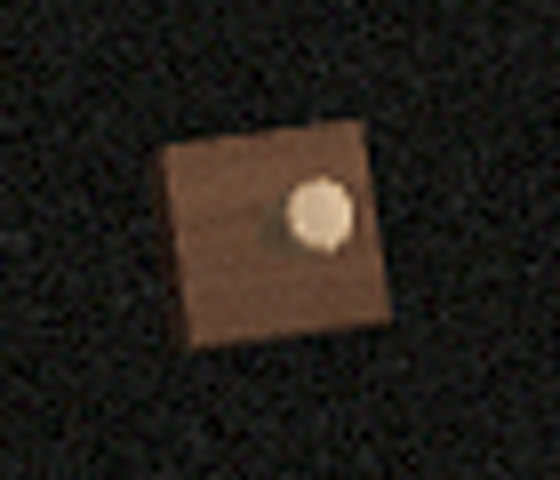

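```bash
cat >> h.py <<'E'
def ray(f,u,v):
    d=np.array([(u-f['cx'])/f['fx'],(v-f['cy'])/f['fy'],1.0]); return f['position'],q2R(f['orientation'])@d
def onz(f,u,v,z):
    p,d=ray(f,u,v); return p+d*(z-p[2])/d[2]
def proj(f,P):
    c=q2R(f['orientation']).T@(np.asarray(P)-f['position']); return f['cx']+f['fx']*c[0]/c[2], f['cy']+f['fy']*c[1]/c[2]
def wcam(f,o):
    T=np.eye(4);T[:3,:3]=q2R(o['tcp_rot']);T[:3,3]=o['tcp_pos'];return T@f['mount']
def wonz(f,o,u,v,z):
    W=wcam(f,o);x=u-f['cx'];y=v-f['cy'];r=np.hypot(x,y);th=r/f['fx']
    d=W[:3,:3]@np.array([np.sin(th)*x/r,np.sin(th)*y/r,np.cos(th)]);p=W[:3,3]
    return p+d*(z-p[2])/d[2]
def wproj(f,o,P):
    W=wcam(f,o);c=W[:3,:3].T@(np.asarray(P)-W[:3,3]);th=np.arctan2(np.hypot(c[0],c[1]),c[2]);r=f['fx']*th;n=np.hypot(c[0],c[1])
    return f['cx']+r*c[0]/n,f['cy']+r*c[1]/n
def st():
    o=arm.get_obs(); return 't %.2f tcp %s F %s gap %.4f'%(o['t'],np.round(o['tcp_pos'],4),np.round(o['ft_force'],1),o['finger_gap'])
E
python3 - <<'E'
from h import *
import pickle
f,o=pickle.load(open('top0.pkl','rb'))
def A(x,y,s=6,ox=190,oy=220): return ox+(x+.5)/s-.5, oy+(y+.5)/s-.5
c=[onz(f,*A(*p),.075) for p in [(80,228),(430,118),(160,492),(520,380)]]
for x in c: print('corner',x.round(4))
d=(c[1]-c[0])+(c[3]-c[2]);d/=np.linalg.norm(d);print('to front',d, 'lens',[np.linalg.norm(c[1]-c[0]),np.linalg.norm(c[3]-c[2]),np.linalg.norm(c[2]-c[0])])
back=(c[0]+c[2])/2; print('hole from corners',back+d*.027)
print('hole direct',onz(f,*A(190,333),.075))
print('bar',[onz(f,*A(*p),.05).round(4) for p in [(560,135),(605,295)]], 'bar pred',back+d*.17)
B=lambda x,y:A(x,y,8,390,205)
s=[onz(f,*B(*p),.04) for p in [(165,145),(362,122),(392,320),(192,345)]]
for x in s: print('stand',x.round(4))
print('pin top',onz(f,*B(320,214),.115))
E
```

```text
corner [0.5041 0.2436 0.075 ]
corner [0.5428 0.1158 0.075 ]
corner [0.4084 0.2142 0.075 ]
corner [0.4476 0.0835 0.075 ]
to front [ 0.28894803 -0.95734478  0.        ] lens [np.float64(0.1334737529062246), np.float64(0.13646147242380519), np.float64(0.1001686649278294)]
hole from corners [0.46403326 0.20301996 0.075     ]
hole direct [0.46565247 0.20334172 0.075     ]
bar [array([0.5375, 0.0709, 0.05  ]), array([0.4781, 0.0545, 0.05  ])] bar pred [0.50535283 0.06611966 0.075     ]
stand [ 0.5784 -0.213   0.04  ]
stand [ 0.5842 -0.2679  0.04  ]
stand [ 0.5289 -0.275   0.04  ]
stand [ 0.5225 -0.2195  0.04  ]
pin top [ 0.55350884 -0.24323926  0.115     ]
```

```bash
python3 -m creep '[{"linear":[-4,0,-2],"twist":0.047,"claw":1},{"linear":[-4,0,-2],"twist":0,"claw":1},{"linear":[-4,0,-2],"twist":0,"claw":1},{"linear":[-4,0,-2],"twist":0,"claw":1},{"linear":[-4,0,-2],"twist":0,"claw":1}]'; python3 -m creep '[{"linear":[-4,0,-2],"twist":0,"claw":1},{"linear":[-4,0,-2],"twist":0,"claw":1},{"linear":[-4,0,-2],"twist":0,"claw":1},{"linear":[-2,0,-1],"twist":0,"claw":1},{"linear":[0,0,0],"twist":0,"claw":1}]'
cat >> h.py <<'E'
def want(P):
    o=arm.get_obs();Rm=q2R(o['tcp_rot']);d=(np.asarray(P)-o['tcp_pos']);return (Rm.T@d*100).round(2)
def wshot(fn):
    o=arm.get_obs(); f=snap('wrist',fn); return f,o
E
python3 - <<'E'
from h import *
print(st()); f,o=wshot('w1.png'); print(want([.5535,-.243,.17])); print(q2R(o['tcp_rot']).round(4))
for P in [[.5535,-.243,.115],[.5535,-.243,.066],[.5784,-.213,.04]]: print(wproj(f,o,P))
E
```

```text
t: 0.65
tcp_pos: [0.3704, -0.4328, 0.2391]
tcp_rot: [0.103, -0.103, 0.7, -0.699]
ft_force: [0.2, -1.3, 0.5]
finger_gap: 0.0853
t: 1.15
tcp_pos: [0.4852, -0.324, 0.239]
tcp_rot: [0.105, -0.105, 0.7, -0.699]
ft_force: [-0.2, -0.4, 0.0]
finger_gap: 0.0855
t 1.15 tcp [ 0.4852 -0.324   0.239 ] F [-0.2 -0.4  0. ] gap 0.0855
[-9.06  6.9  -5.86]
[[-9.561e-01  1.000e-04  2.932e-01]
 [-2.932e-01  1.000e-03 -9.561e-01]
 [-4.000e-04 -1.000e+00 -9.000e-04]]
(np.float64(233.4618676556978), np.float64(108.8884319412197))
(np.float64(246.1009086966469), np.float64(113.00694827719705))
(np.float64(227.86474312189523), np.float64(80.60654343554904))
```

View pics/w1.png

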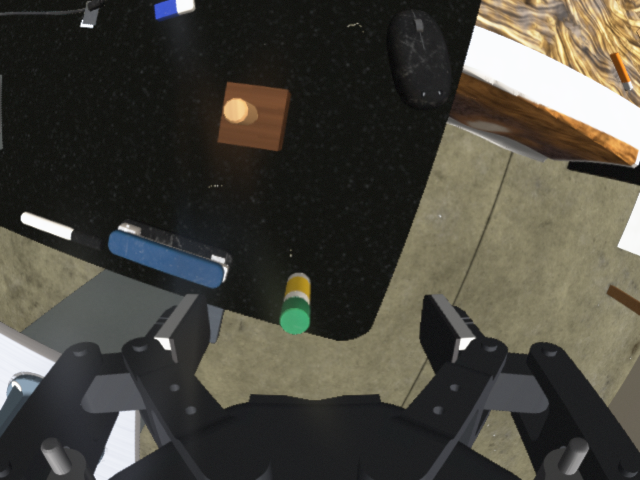

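```bash
python3 -m creep '[{"linear":[-3,1,-2],"twist":0,"claw":1},{"linear":[-3,2,-2],"twist":0,"claw":1},{"linear":[-3,2,-1.9],"twist":0,"claw":1},{"linear":[0,1.5,0],"twist":0,"claw":1},{"linear":[0,0,0],"twist":0,"claw":1}]'
python3 - <<'E'
from h import *
print(st()); f,o=wshot('w2.png'); print(want([.5535,-.243,.079])); 
for P in [[.5535,-.243,.115],[.5535,-.243,.066],[.5784,-.213,.04]]: print(wproj(f,o,P))
E
```

```text
t: 1.7
tcp_pos: [0.5507, -0.2439, 0.1718]
tcp_rot: [0.102, -0.105, 0.701, -0.698]
ft_force: [-0.4, -0.3, -0.0]
finger_gap: 0.0853
t 1.70 tcp [ 0.5507 -0.2439  0.1718] F [-0.4 -0.3 -0. ] gap 0.0853
[-0.3   9.42 -0.1 ]
(np.float64(317.09276812967187), np.float64(258.0321815651307))
(np.float64(316.84541712723546), np.float64(234.29532630140164))
(np.float64(286.8582722591189), np.float64(181.36395772957076))
```

View pics/w2.png

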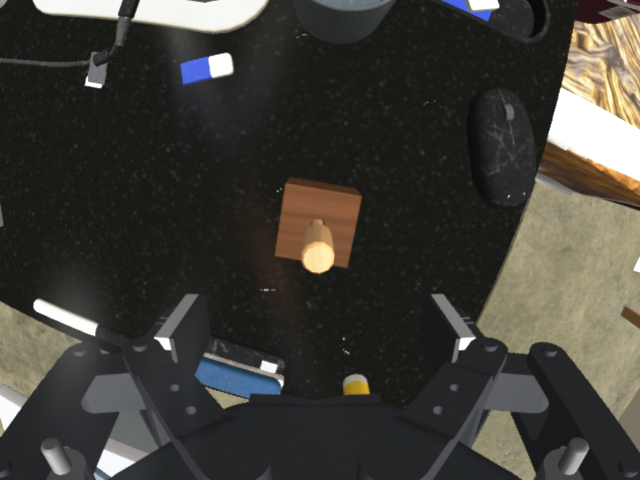

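```bash
python3 -m creep '[{"linear":[-0.3,2,0],"twist":0,"claw":1},{"linear":[0,3,0],"twist":0,"claw":1},{"linear":[0,3,0],"twist":0,"claw":1},{"linear":[0,1.3,0],"twist":0,"claw":1},{"linear":[0,0,0],"twist":0,"claw":1}]'
python3 - <<'E'
from h import *
print(st()); f,o=wshot('w3.png'); print(want([.5535,-.243,.079])); 
E
```

```text
t: 2.25
tcp_pos: [0.554, -0.2443, 0.0803]
tcp_rot: [0.102, -0.103, 0.7, -0.699]
ft_force: [-0.0, -0.1, 0.1]
finger_gap: 0.0857
t 2.25 tcp [ 0.554  -0.2443  0.0803] F [-0.  -0.1  0.1] gap 0.0857
[ 0.1   0.26 -0.2 ]
```

View pics/w3.png

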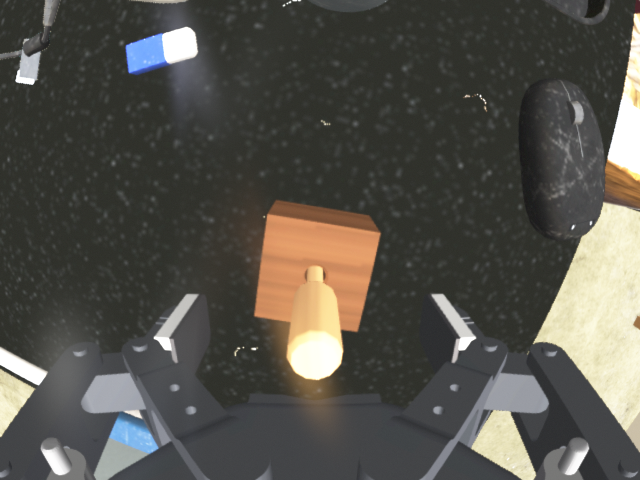

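```bash
python3 -m creep '[{"linear":[0,0,0],"twist":0,"claw":0.1},{"linear":[0,0,0],"twist":0,"claw":0.1},{"linear":[0,0,0],"twist":0,"claw":0.1},{"linear":[0,0,0],"twist":0,"claw":0.1},{"linear":[0,0,0],"twist":0,"claw":0.1}]' 60;python3 -m creep '[{"linear":[0,0,0],"twist":0,"claw":0.1},{"linear":[0,0,0],"twist":0,"claw":0.1},{"linear":[0,0,0],"twist":0,"claw":0.1},{"linear":[0,0,0],"twist":0,"claw":0.1},{"linear":[0,0,0],"twist":0,"claw":0.1}]'
python3 - <<'E'
from h import *
print(st()); f,o=wshot('w4.png'); print(o['moment'])
E
```

```text
t: 2.8
tcp_pos: [0.5556, -0.2434, 0.0819]
tcp_rot: [-0.103, 0.103, -0.699, 0.7]
ft_force: [-0.8, 0.1, 1.3]
finger_gap: 0.0174
t: 3.3
tcp_pos: [0.5555, -0.2434, 0.0817]
tcp_rot: [-0.103, 0.103, -0.7, 0.7]
ft_force: [0.0, 1.9, 5.9]
finger_gap: 0.0173
t 3.30 tcp [ 0.5555 -0.2434  0.0817] F [0.  1.9 5.9] gap 0.0173
[0.35083177 0.01432238 0.02471836]
```

View pics/w4.png

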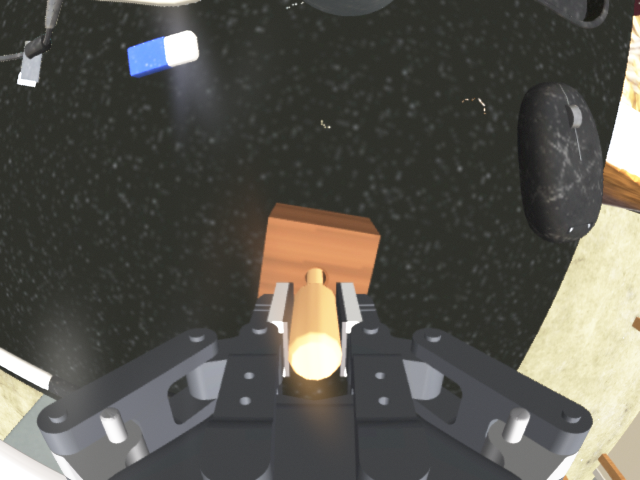

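```bash
python3 -m creep '[{"linear":[0,-0.5,0],"twist":0,"claw":0.1},{"linear":[0,-1,0],"twist":0,"claw":0.1},{"linear":[0,-1.5,0],"twist":0,"claw":0.1},{"linear":[0,-2,0],"twist":0,"claw":0.1},{"linear":[0,-2.5,0],"twist":0,"claw":0.1}]';python3 -m creep '[{"linear":[0,-2.5,0],"twist":0,"claw":0.1},{"linear":[0,-2,0],"twist":0,"claw":0.1},{"linear":[0,-1,0],"twist":0,"claw":0.1},{"linear":[0,0,0],"twist":0,"claw":0.1},{"linear":[0,0,0],"twist":0,"claw":0.1}]'
python3 - <<'E'
from h import *
print(st()); f,o=wshot('w5.png'); print(o['moment']); snap('scene','s5.png')
f,o=arm.grab_frame('scene'),arm.get_obs(); print(proj(f,o['tcp_pos']))
print(want([.465,.203,.21]))
E
```

```text
t: 3.85
tcp_pos: [0.5548, -0.2433, 0.1572]
tcp_rot: [0.103, -0.104, 0.7, -0.699]
ft_force: [-0.0, 0.1, -0.9]
finger_gap: 0.018
t: 4.35
tcp_pos: [0.5548, -0.2433, 0.211]
tcp_rot: [0.103, -0.103, 0.7, -0.699]
ft_force: [0.6, -0.0, -1.5]
finger_gap: 0.0177
t 4.35 tcp [ 0.5548 -0.2433  0.211 ] F [ 0.6 -0.  -1.5] gap 0.0177
[ 0.01834204 -0.0478869   0.01820022]
(np.float64(400.5942765870615), np.float64(176.04422135030785))
[ -4.29   0.09 -45.29]
```

View pics/w5.png

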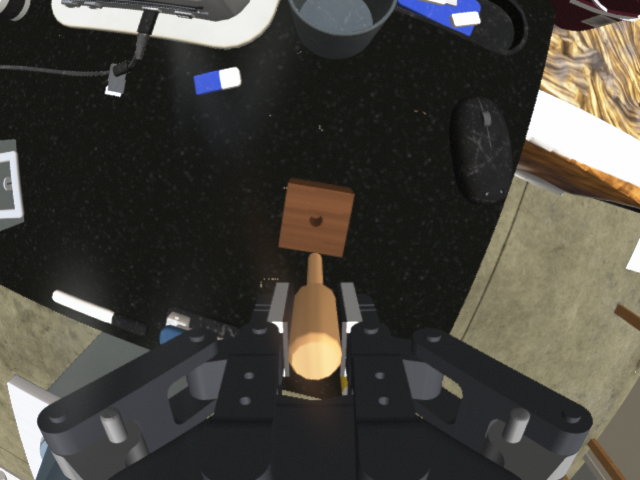

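View pics/s5.png

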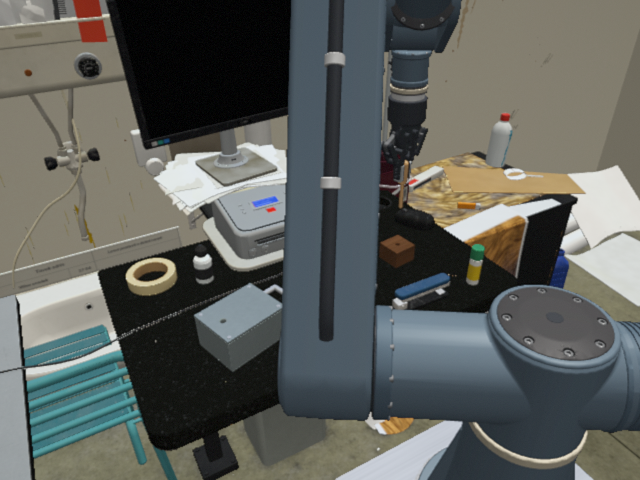

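```bash
python3 - <<'E'
from h import *
o=arm.get_obs(); f=arm.grab_frame('wrist')
im=cv2.cvtColor(f['image'],cv2.COLOR_RGB2BGR)
cv2.imwrite('pics/w5z.png',cv2.resize(im[170:400,250:390],None,fx=4,fy=4,interpolation=cv2.INTER_CUBIC)[:600])
print(o['tcp_pos'])
print('stand hole',wonz(f,o,316,220,.04))
Rm=q2R(o['tcp_rot'])
for l in (.0757,.0157,-.033): print(l,wproj(f,o,o['tcp_pos']+Rm@[0,l,0]),wproj(f,o,o['tcp_pos']+[0,0,-l]))
E
```

```text
[ 0.5545867  -0.24307289  0.20997248]
stand hole [ 0.55287738 -0.24333747  0.04      ]
0.0757 (np.float64(316.5018446024955), np.float64(252.93560864507887)) (np.float64(316.7814940641553), np.float64(252.72104565593733))
0.0157 (np.float64(317.28546497620033), np.float64(294.55890133252836)) (np.float64(317.3634845131974), np.float64(294.50180061091544))
-0.033 (np.float64(318.40845817072073), np.float64(355.73154360541787)) (np.float64(318.1840911415606), np.float64(355.8794517059214))
```

View pics/w5z.png

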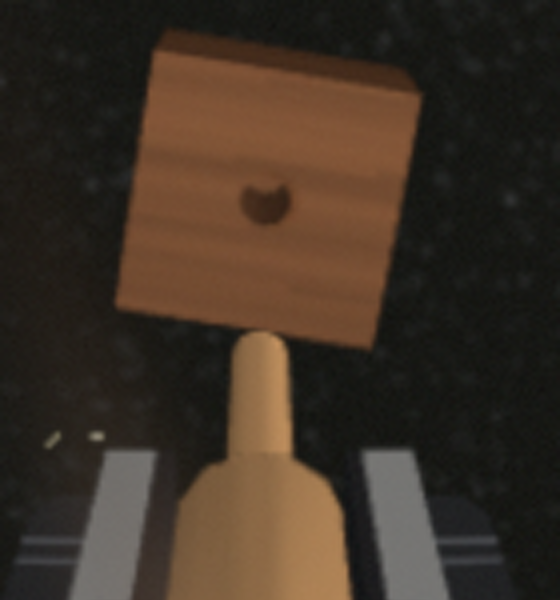

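```bash
python3 -m creep '[{"linear":[0,-1.5,-2],"twist":0,"claw":0.1},{"linear":[-0.4,-2,-4],"twist":0,"claw":0.1},{"linear":[-0.4,0,-4.5],"twist":0,"claw":0.1},{"linear":[-0.4,0,-4.5],"twist":0,"claw":0.1},{"linear":[-0.4,0,-4.5],"twist":0,"claw":0.1}]';python3 -m creep '[{"linear":[-0.4,0,-4.5],"twist":0,"claw":0.1},{"linear":[-0.4,0,-4.5],"twist":0,"claw":0.1},{"linear":[-0.4,0,-4.5],"twist":0,"claw":0.1},{"linear":[-0.4,0,-4.5],"twist":0,"claw":0.1},{"linear":[-0.4,0,-4],"twist":0,"claw":0.1}]';python3 -m creep '[{"linear":[-0.4,0,-3],"twist":0,"claw":0.1},{"linear":[-0.3,0,-0.8],"twist":0,"claw":0.1},{"linear":[0,0,0],"twist":0,"claw":0.1},{"linear":[0,0,0],"twist":0,"claw":0.1}]'
python3 - <<'E'
from h import *
print(st()); f,o=wshot('w6.png'); print(want([.465,.203,.245]))
E
```

```text
t: 5.05
tcp_pos: [0.5136, -0.0507, 0.2458]
tcp_rot: [0.103, -0.103, 0.7, -0.699]
ft_force: [0.9, 0.3, -0.0]
finger_gap: 0.0175
t: 5.55
tcp_pos: [0.4689, 0.1661, 0.2457]
tcp_rot: [0.103, -0.104, 0.7, -0.699]
ft_force: [0.5, 0.2, -0.1]
finger_gap: 0.0175
t: 5.95
tcp_pos: [0.4659, 0.2019, 0.2459]
tcp_rot: [-0.103, 0.103, -0.699, 0.7]
ft_force: [0.0, 0.2, -0.7]
finger_gap: 0.0174
t 5.95 tcp [0.4659 0.2019 0.2459] F [ 0.   0.2 -0.7] gap 0.0174
[ 0.05  0.1  -0.17]
```

View pics/w6.png

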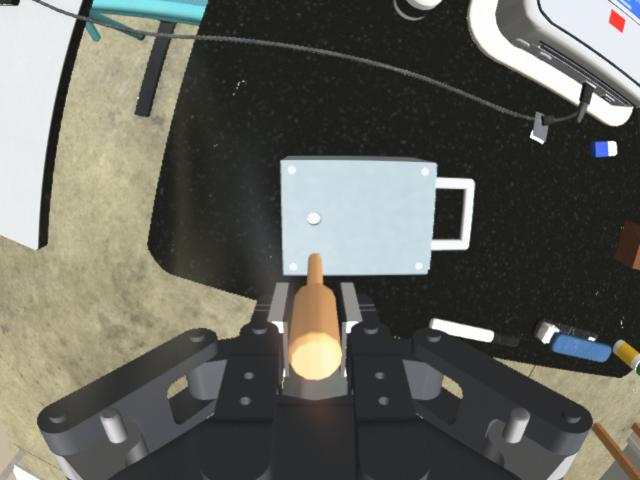

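```bash
python3 - <<'E'
from h import *
im=cv2.imread('pics/w6.png')
cv2.imwrite('pics/w6z.png',cv2.resize(im[180:280,265:375],None,fx=6,fy=6,interpolation=cv2.INTER_CUBIC))
im=cv2.imread('pics/w5.png')
cv2.imwrite('pics/w5y.png',cv2.resize(im[180:280,265:375],None,fx=6,fy=6,interpolation=cv2.INTER_CUBIC))
E
```

```text
(no output)
```

View pics/w6z.png

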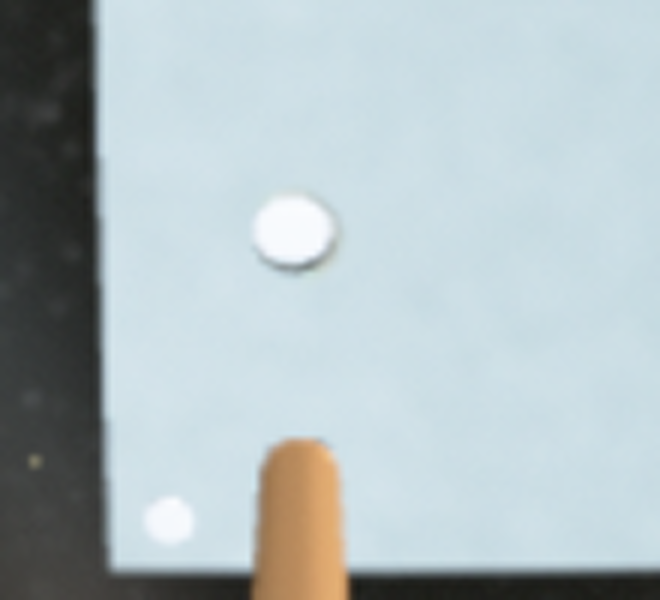

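View pics/w5y.png

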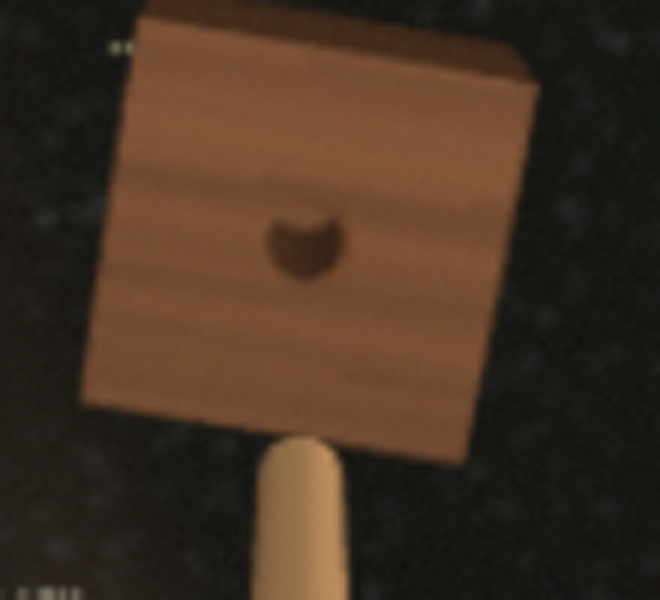

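```bash
cat >> h.py <<'E'
def wtool(f,u,v,y):
    x=u-f['cx'];yy=v-f['cy'];r=np.hypot(x,yy);th=r/f['fx']
    d=f['mount'][:3,:3]@np.array([np.sin(th)*x/r,np.sin(th)*yy/r,np.cos(th)]);p=f['mount'][:3,3]
    return (p+d*(y-p[1])/d[1])*1000
E
python3 - <<'E'
from h import *
f=arm.grab_frame('wrist')
Z=lambda x,y:(265+(x+.5)/6-.5,180+(y+.5)/6-.5)
print('tip',wtool(f,*Z(300,437+43),.0717))
print('hole',wtool(f,*Z(293.5,231),.1709))
print('standhole@ref',wtool(f,*Z(305,240),.170))
print('handle end',wtool(f,315.5,357,-.033))
f,o=wshot('x.png'); print(o['tcp_pos'], q2R(o['tcp_rot'])[:,1])
E
```

```text
tip [ 2.81181803 71.7        -1.14941149]
hole [-3.45142483e-02  1.70900000e+02 -1.96499434e+00]
standhole@ref [  1.06085513 170.          -0.35471582]
handle end [  0.50439843 -33.          -0.94199605]
[0.46607436 0.20135753 0.24607935] [-4.71786490e-04 -5.25919868e-04 -9.99999750e-01]
```

```bash
python3 -m creep '[{"linear":[-0.16,1.5,-0.12],"twist":0,"claw":0.1},{"linear":[0,3,0],"twist":0,"claw":0.1},{"linear":[0,2.5,0],"twist":0,"claw":0.1},{"linear":[0,1.5,0],"twist":0,"claw":0.1},{"linear":[0,0,0],"twist":0,"claw":0.1}]'
python3 - <<'E'
from h import *
print(st()); f,o=wshot('w7.png'); print(q2R(o['tcp_rot'])[:,1])
im=cv2.imread('pics/w7.png')
cv2.imwrite('pics/w7z.png',cv2.resize(im[200:320,265:375],None,fx=5,fy=5,interpolation=cv2.INTER_CUBIC))
f=snap('scene','s7.png')
im=cv2.imread('pics/s7.png')
cv2.imwrite('pics/s7z.png',cv2.resize(im[250:400,180:330],None,fx=4,fy=4,interpolation=cv2.INTER_CUBIC))
E
```

```text
t: 6.6
tcp_pos: [0.4657, 0.2028, 0.1594]
tcp_rot: [-0.101, 0.104, -0.7, 0.7]
ft_force: [-0.6, -0.3, -0.4]
finger_gap: 0.0173
t 6.60 tcp [0.4657 0.2028 0.1594] F [-0.6 -0.3 -0.4] gap 0.0173
[-0.00503942 -0.00111706 -0.99998668]
```

View pics/w7z.png

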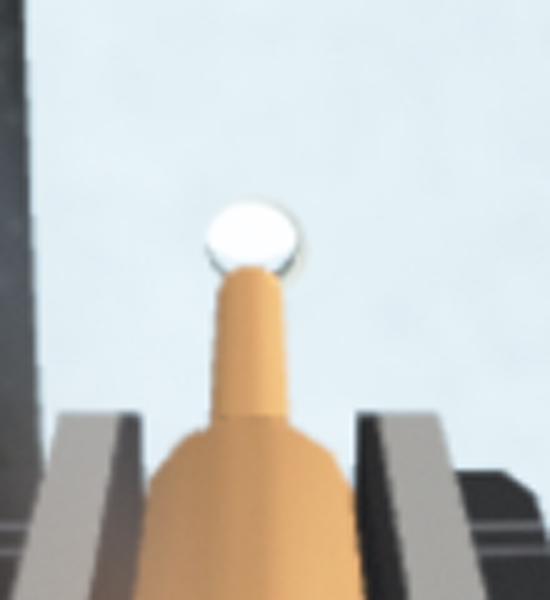

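View pics/s7z.png

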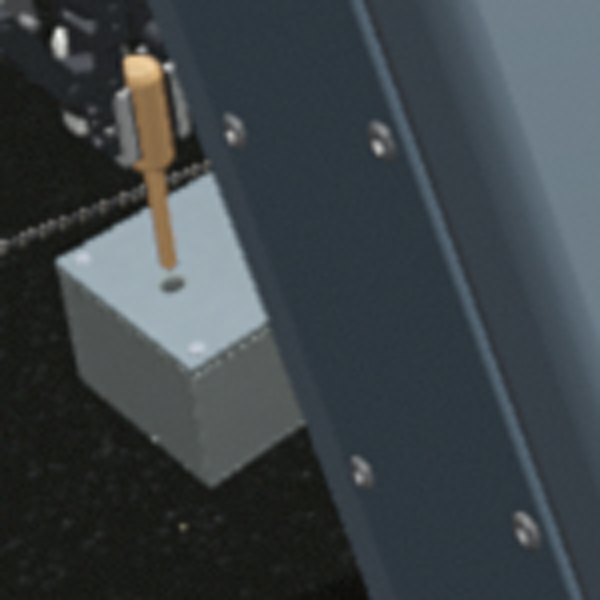

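```bash
python3 - <<'E'
from h import *
o=arm.get_obs(); f=arm.grab_frame('wrist')
Z=lambda x,y:(265+(x+.5)/5-.5,200+(y+.5)/5-.5)
t=wtool(f,*Z(251,265+36),.0717); h=wtool(f,*Z(253,240),.0844)
print('tip',t,'hole',h,'d',h-t)
Rm=q2R(o['tcp_rot']); 
for dx in (-2,-1,0,1): print(dx,wproj(f,o,o['tcp_pos']+Rm@(h+[dx,0,0])/1000))
s=arm.grab_frame('scene')
S=lambda x,y:(180+(x+.5)/4-.5,250+(y+.5)/4-.5)
hw=onz(s,*S(172,284),.075); print('hole scene',hw)
tz=o['tcp_pos'][2]-.0757
tw=onz(s,*S(167.2,264),tz+.004); print('tip scene',tw, 'tool d',(Rm.T@(hw-tw))*1000)
tw=onz(s,*S(155.5,172),tz+.060); print('dowel top scene',tw, 'tool d',(Rm.T@(hw-tw))*1000)
print(o['tcp_pos'])
E
```

```text
tip [ 2.94644456 71.7        -1.0221746 ] hole [-0.64543624 84.4        -0.75074352] d [-3.59188079 12.7         0.27143108]
-2 (np.float64(315.19567145622506), np.float64(244.4946927178733))
-1 (np.float64(315.1978433208269), np.float64(246.04931236665303))
0 (np.float64(315.2), np.float64(247.6))
1 (np.float64(315.20214151289554), np.float64(249.14671672953313))
hole scene [0.46377013 0.20065289 0.075     ]
tip scene [0.46045427 0.20217617 0.0897907 ] tool d [-2.73789243 14.79092325  2.41091625]
dowel top scene [0.45362707 0.20258026 0.1457907 ] tool d [-9.15956797 70.79124146  4.75620965]
[0.46747554 0.20355487 0.1614907 ]
```

```bash
python3 - <<'E'
from h import *
o=arm.get_obs(); f=arm.grab_frame('wrist'); s=arm.grab_frame('scene')
Rm=q2R(o['tcp_rot'])
for p in [(-9.5,15.7,0),(0,15.7,0),(-9.5,13,0),(-9.5,18,0),(0,71.7,0),(0,75.7,0),(0,-33.3,0),(9.5,-33.3,0)]: print(p,wproj(f,o,o['tcp_pos']+Rm@np.array(p)/1000))
h=[.4655,.203,.075]
print('scene hole',proj(s,h))
for z in (.0877,.1437,.1927): print(z,proj(s,[.4655,.203,z]))
print('obs', [(180+(x+.5)/4-.5,250+(y+.5)/4-.5) for x,y in [(172,284),(167,264),(155.5,172),(145,70)]])
E
python3 - <<'E'
import cv2
im=cv2.imread('pics/s7.png')
cv2.imwrite('pics/s7y.png',cv2.resize(im[255:330,195:255],None,fx=8,fy=8,interpolation=cv2.INTER_CUBIC))
E
```

```text
(-9.5, 15.7, 0) (np.float64(317.29790069753915), np.float64(274.6293626273589))
(0, 15.7, 0) (np.float64(317.28111532144135), np.float64(294.5540704625221))
(-9.5, 13, 0) (np.float64(317.3471779223008), np.float64(276.9182959234732))
(-9.5, 18, 0) (np.float64(317.25707733708407), np.float64(272.73503042203436))
(0, 71.7, 0) (np.float64(316.53778762372724), np.float64(255.03586649309324))
(0, 75.7, 0) (np.float64(316.4978232551725), np.float64(252.93217414927628))
(0, -33.3, 0) (np.float64(318.4128361603218), np.float64(356.2310744838745))
(9.5, -33.3, 0) (np.float64(318.3211717213481), np.float64(379.1931770823395))
scene hole (np.float64(221.02795243783146), np.float64(320.50321549617263))
0.0877 (np.float64(220.1386579152009), np.float64(315.03956109748816))
0.1437 (np.float64(216.0451922182414), np.float64(289.8900956595362))
0.1927 (np.float64(212.21528534966637), np.float64(266.3598849402074))
obs [(222.625, 320.625), (221.375, 315.625), (218.5, 292.625), (215.875, 267.125)]
```

View pics/s7y.png

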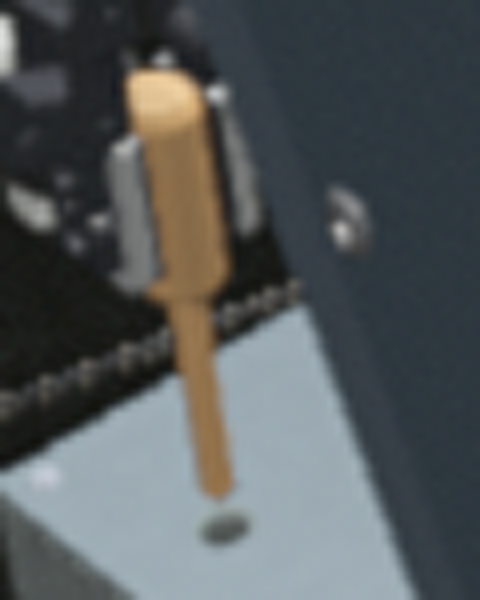

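View pics/w7.png

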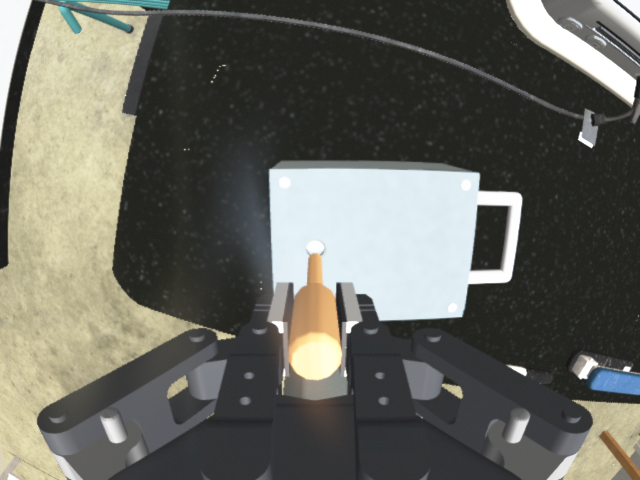

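```bash
python3 -m creep '[{"linear":[-0.15,0.3,0],"twist":0,"claw":0.1},{"linear":[0,0.2,0],"twist":0,"claw":0.1},{"linear":[0,0,0],"twist":0,"claw":0.1}]'
cat >> h.py <<'E'
def both(n):
    print(st()); f,o=wshot('w%s.png'%n); im=cv2.imread('pics/w%s.png'%n)
    a=cv2.resize(im[220:300,275:355],None,fx=7,fy=7,interpolation=cv2.INTER_CUBIC)
    snap('scene','s%s.png'%n); im=cv2.imread('pics/s%s.png'%n)
    b=cv2.resize(im[275:345,190:220+12],None,fx=8,fy=8,interpolation=cv2.INTER_CUBIC)
    b=np.vstack([b])[:560]; c=np.zeros((560,a.shape[1]+b.shape[1],3),np.uint8); c[:a.shape[0],:a.shape[1]]=a; c[:b.shape[0],a.shape[1]:]=b
    cv2.imwrite('pics/c%s.png'%n,c[:, :800] if c.shape[1]<=800 else cv2.resize(c,(800,int(560*800/c.shape[1]))))
E
sed -i 's/190:220+12/205:235/' h.py
python3 -c "
from h import *
both('8')"
```

```text
t: 7.2
tcp_pos: [0.4682, 0.2047, 0.1562]
tcp_rot: [-0.103, 0.103, -0.7, 0.7]
ft_force: [-0.7, 0.1, -0.2]
finger_gap: 0.0179
t 7.20 tcp [0.4682 0.2047 0.1562] F [-0.7  0.1 -0.2] gap 0.0179
```

View pics/c8.png

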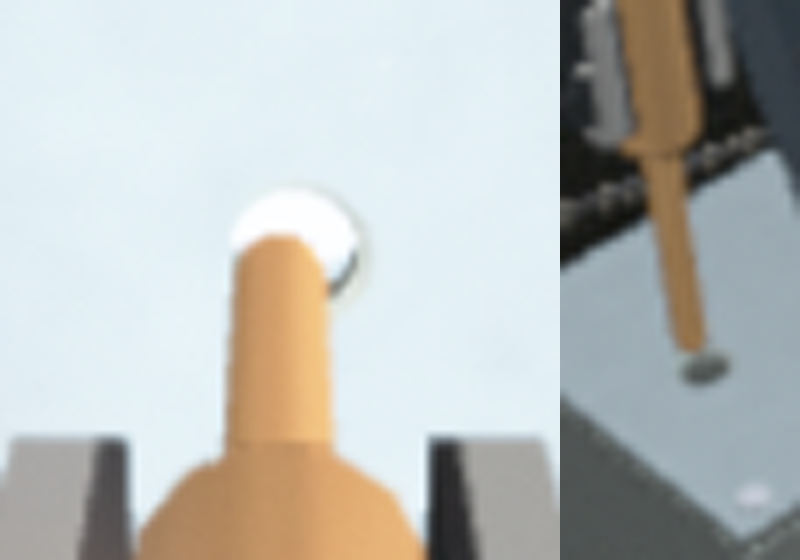

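```bash
python3 -m creep '[{"linear":[0,0.1,0.15],"twist":0,"claw":0.1},{"linear":[0,0.2,0],"twist":0,"claw":0.1},{"linear":[0,0,0],"twist":0,"claw":0.1}]'
python3 -c "
from h import *
both('9')"
```

```text
t: 7.6
tcp_pos: [0.4686, 0.2031, 0.153]
tcp_rot: [-0.103, 0.103, -0.7, 0.7]
ft_force: [-0.3, 0.4, -0.7]
finger_gap: 0.0177
t 7.60 tcp [0.4686 0.2031 0.153 ] F [-0.3  0.4 -0.7] gap 0.0177
```

View pics/c9.png

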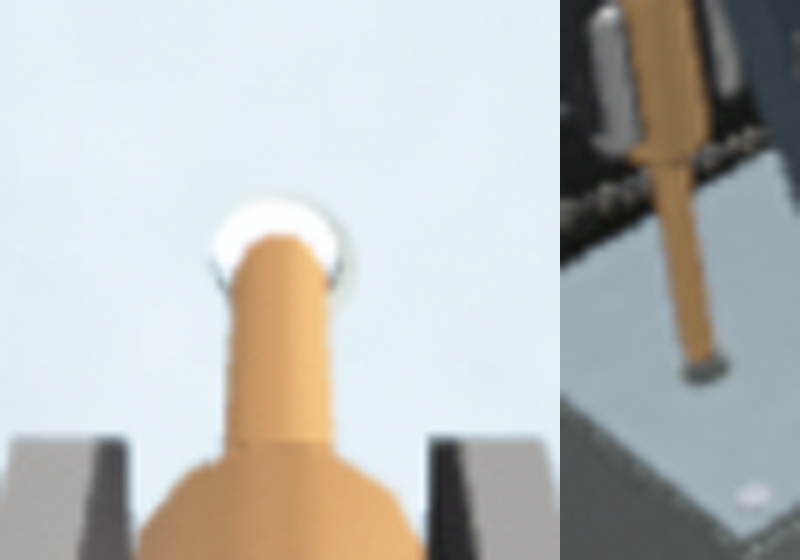

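```bash
python3 -m creep '[{"linear":[-0.05,0.1,0],"twist":0,"claw":0.1},{"linear":[0,0.2,0],"twist":0,"claw":0.1},{"linear":[0,0,0],"twist":0,"claw":0.1}]'
python3 -c "
from h import *
both('10')"
```

```text
t: 8.0
tcp_pos: [0.4691, 0.2033, 0.15]
tcp_rot: [-0.103, 0.103, -0.7, 0.7]
ft_force: [0.4, 0.3, -0.5]
finger_gap: 0.018
t 8.00 tcp [0.4691 0.2033 0.15  ] F [ 0.4  0.3 -0.5] gap 0.0180
```

View pics/c10.png

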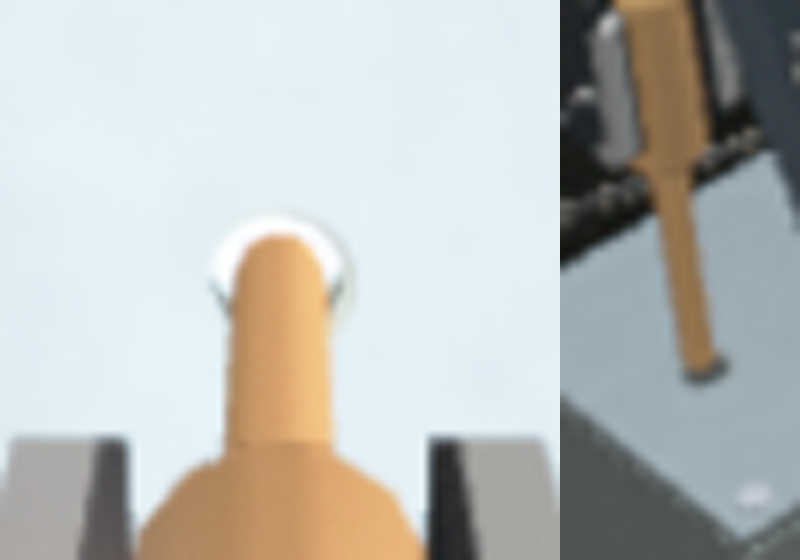

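```bash
python3 -m creep '[{"linear":[-0.03,0.2,0],"twist":0,"claw":0.1},{"linear":[0,0.2,0],"twist":0,"claw":0.1}]';  python3 -m creep '[{"linear":[0,0,0],"twist":0,"claw":0.1}]'
python3 -c "
from h import *
both('11')"
```

```text
t: 8.3
tcp_pos: [0.4692, 0.2034, 0.1462]
tcp_rot: [-0.103, 0.103, -0.7, 0.7]
ft_force: [-1.4, -0.1, 0.5]
finger_gap: 0.0178
t: 8.4
tcp_pos: [0.4692, 0.2034, 0.1459]
tcp_rot: [-0.103, 0.104, -0.7, 0.7]
ft_force: [-0.3, -0.7, -0.3]
finger_gap: 0.0177
t 8.40 tcp [0.4692 0.2034 0.1459] F [-0.3 -0.7 -0.3] gap 0.0177
```

View pics/c11.png

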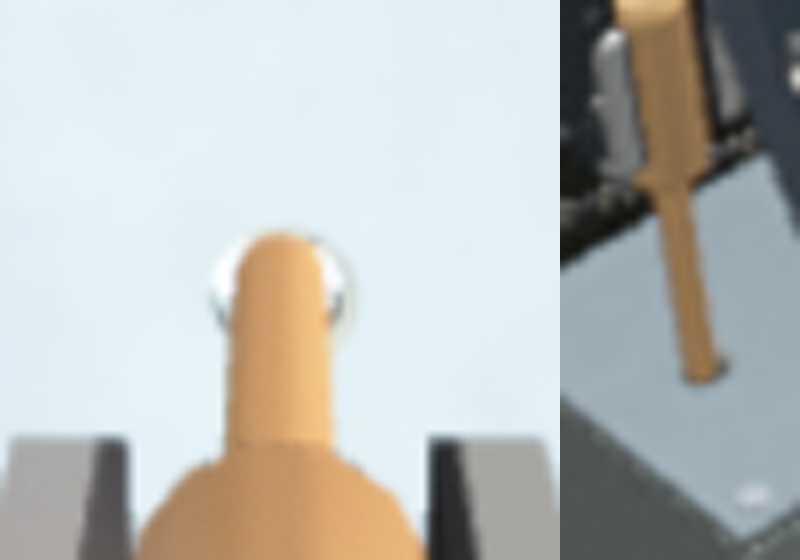

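```bash
python3 -m creep '[{"linear":[0,0.2,0],"twist":0,"claw":0.1},{"linear":[0,0.2,0],"twist":0,"claw":0.1}]'; python3 -m creep '[{"linear":[0,0.1,0],"twist":0,"claw":0.1},{"linear":[0,0,0],"twist":0,"claw":0.1}]'
python3 -c "
from h import *
both('12')"
```

```text
t: 8.7
tcp_pos: [0.4692, 0.2034, 0.1422]
tcp_rot: [-0.103, 0.103, -0.7, 0.7]
ft_force: [-1.4, -0.4, 0.1]
finger_gap: 0.0176
t: 8.9
tcp_pos: [0.4693, 0.2034, 0.141]
tcp_rot: [-0.103, 0.103, -0.7, 0.7]
ft_force: [-1.2, -0.4, -1.0]
finger_gap: 0.0177
t 8.90 tcp [0.4693 0.2034 0.141 ] F [-1.2 -0.4 -1. ] gap 0.0177
```

View pics/c12.png

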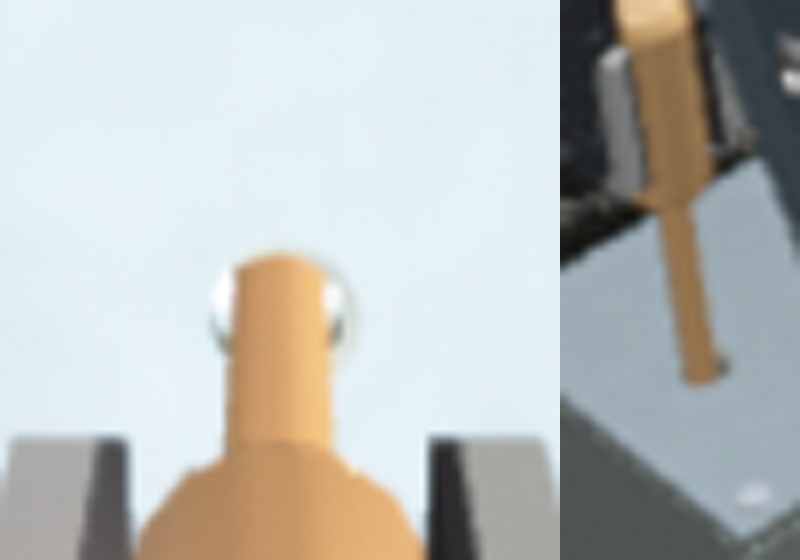

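```bash
python3 -m creep '[{"linear":[0.1,0.1,0],"twist":0,"claw":0.1},{"linear":[0,0.1,0],"twist":0,"claw":0.1}]'; python3 -m creep '[{"linear":[0,0.1,0],"twist":0,"claw":0.1},{"linear":[0,0,0],"twist":0,"claw":0.1}]'
python3 -c "
from h import *
both('13')"
```

```text
t: 9.2
tcp_pos: [0.469, 0.2033, 0.1394]
tcp_rot: [0.104, -0.103, 0.7, -0.7]
ft_force: [-0.7, 0.4, 1.0]
finger_gap: 0.0178
t: 9.4
tcp_pos: [0.469, 0.2032, 0.1383]
tcp_rot: [0.103, -0.103, 0.7, -0.7]
ft_force: [0.2, -0.8, -0.4]
finger_gap: 0.0178
t 9.40 tcp [0.469  0.2032 0.1383] F [ 0.2 -0.8 -0.4] gap 0.0178
```

View pics/c13.png

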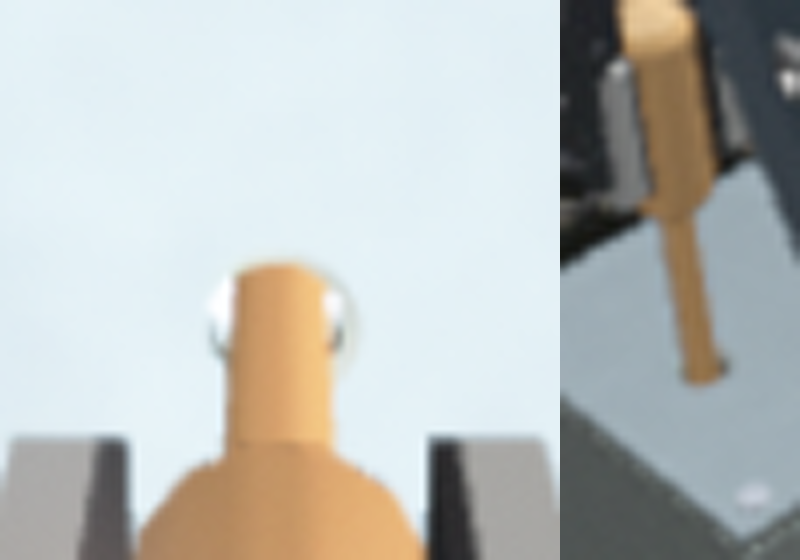

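```bash
python3 -m creep '[{"linear":[0.08,0.1,0],"twist":0,"claw":0.1},{"linear":[0,0.1,0],"twist":0,"claw":0.1}]'; python3 -m creep '[{"linear":[0,0.1,0],"twist":0,"claw":0.1},{"linear":[0,0,0],"twist":0,"claw":0.1}]'
python3 -c "
from h import *
both('14')"
```

```text
t: 9.7
tcp_pos: [0.468, 0.203, 0.1363]
tcp_rot: [0.103, -0.103, 0.7, -0.7]
ft_force: [-0.3, -0.4, -0.2]
finger_gap: 0.0174
t: 9.9
tcp_pos: [0.4678, 0.2029, 0.1352]
tcp_rot: [0.103, -0.103, 0.7, -0.7]
ft_force: [0.3, 0.3, -0.3]
finger_gap: 0.0178
t 9.90 tcp [0.4678 0.2029 0.1352] F [ 0.3  0.3 -0.3] gap 0.0178
```

View pics/c14.png

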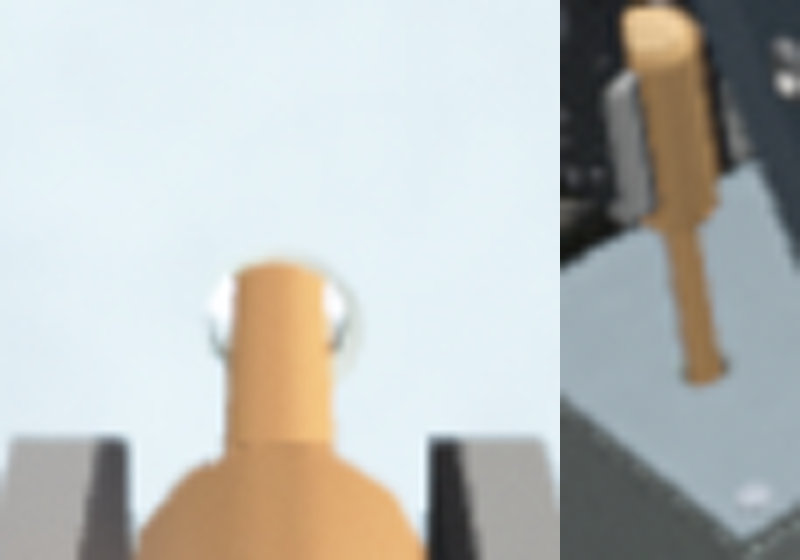

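```bash
python3 -m creep '[{"linear":[0.03,0.1,0],"twist":0,"claw":0.1},{"linear":[0,0.1,0],"twist":0,"claw":0.1},{"linear":[0,0,0],"twist":0,"claw":0.1}]'|grep -E 'tcp_pos|force'
```

```text
tcp_pos: [0.4674, 0.2028, 0.1332]
ft_force: [0.1, -0.0, 0.7]
```

```bash
python3 -m creep '[{"linear":[0,0.1,0],"twist":0,"claw":0.1},{"linear":[0,0.1,0],"twist":0,"claw":0.1},{"linear":[0,0,0],"twist":0,"claw":0.1}]'|grep -E 'tcp_pos|force'
```

```text
tcp_pos: [0.4675, 0.2028, 0.1312]
ft_force: [-0.6, 0.2, -0.1]
```

```bash
python3 -m creep '[{"linear":[0,0.1,0],"twist":0,"claw":0.1},{"linear":[0,0.1,0],"twist":0,"claw":0.1},{"linear":[0,0,0],"twist":0,"claw":0.1}]'|grep -E 'tcp_pos|force'
```

```text
tcp_pos: [0.4675, 0.2028, 0.1292]
ft_force: [0.1, 0.3, -0.3]
```

```bash
python3 -m creep '[{"linear":[0,0.1,0],"twist":0,"claw":0.1},{"linear":[0,0.1,0],"twist":0,"claw":0.1},{"linear":[0,0,0],"twist":0,"claw":0.1}]'|grep -E 'tcp_pos|force'
```

```text
tcp_pos: [0.4675, 0.2028, 0.1272]
ft_force: [0.4, 0.4, -1.6]
```

```bash
python3 -m creep '[{"linear":[0,0.1,0],"twist":0,"claw":0.1},{"linear":[0,0.1,0],"twist":0,"claw":0.1},{"linear":[0,0,0],"twist":0,"claw":0.1}]'|grep -E 'tcp_pos|force'
```

```text
tcp_pos: [0.4678, 0.2031, 0.1261]
ft_force: [-1.4, 0.9, 5.4]
```

```bash
python3 -m creep '[{"linear":[0,0.1,0],"twist":0,"claw":0.1},{"linear":[0,0,0],"twist":0,"claw":0.1}]'|grep -E 'tcp_pos|force'
```

```text
tcp_pos: [0.4679, 0.2033, 0.1255]
ft_force: [-2.0, 1.0, 10.1]
```

```bash
python3 -m creep '[{"linear":[0,0.1,0],"twist":0,"claw":0.1},{"linear":[0,0,0],"twist":0,"claw":0.1}]'|grep -E 'tcp_pos|force'; python3 -c "
from h import *
both('15')"
```

```text
tcp_pos: [0.468, 0.2033, 0.1247]
ft_force: [-2.0, 0.9, 10.0]
t 11.90 tcp [0.468  0.2033 0.1247] F [-2.   0.9 10. ] gap 0.0177
```

View pics/c15.png

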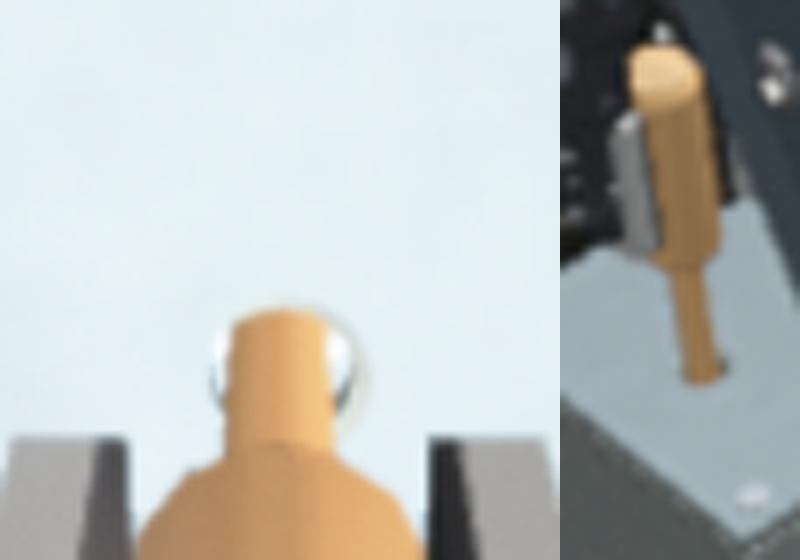

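```bash
python3 -m creep '[{"linear":[0,0.1,0],"twist":0,"claw":0.1},{"linear":[0,0.1,0],"twist":0,"claw":0.1},{"linear":[0,0,0],"twist":0,"claw":0.1}]'|grep -E 'tcp_pos|force'
```

```text
tcp_pos: [0.4679, 0.2034, 0.1227]
ft_force: [-1.9, 1.2, 10.5]
```

```bash
python3 -m creep '[{"linear":[0,0.1,0],"twist":0,"claw":0.1},{"linear":[0,0,0],"twist":0,"claw":0.1}]'|grep -E 'tcp_pos|force'
```

```text
tcp_pos: [0.468, 0.2034, 0.1218]
ft_force: [-2.8, 0.9, 11.0]
```

```bash
python3 -m creep '[{"linear":[0,0.1,0],"twist":0,"claw":0.1},{"linear":[0,0,0],"twist":0,"claw":0.1}]'|grep -E 'tcp_pos|force'
```

```text
tcp_pos: [0.468, 0.2034, 0.1208]
ft_force: [-1.9, 1.0, 10.9]
```

```bash
python3 -m creep '[{"linear":[0,0.06,0],"twist":0,"claw":0.1},{"linear":[0,0,0],"twist":0,"claw":0.1}]'|grep -E 'tcp_pos|force'; python3 -c "
from h import *
both('16'); arm; f,o=wshot('w16b.png')"
```

```text
tcp_pos: [0.4679, 0.2034, 0.1202]
ft_force: [-2.1, 1.5, 11.2]
t 12.90 tcp [0.4679 0.2034 0.1202] F [-2.1  1.5 11.2] gap 0.0177
```

View pics/w16b.png

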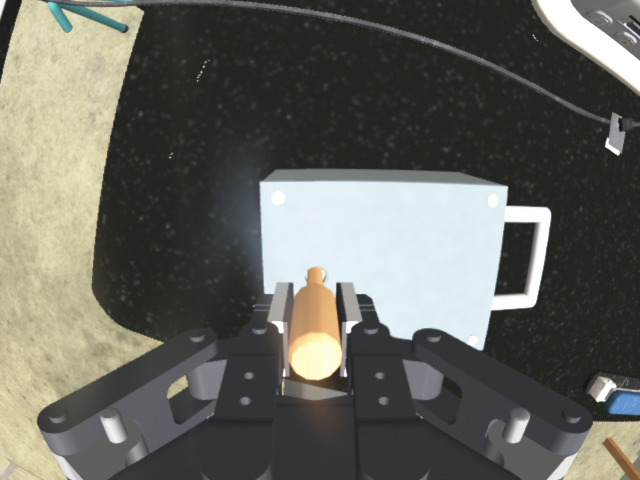

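```bash
python3 -m creep '[{"linear":[0,0.05,0],"twist":0,"claw":0.1},{"linear":[0,0,0],"twist":0,"claw":0.1},{"linear":[0,0,0],"twist":0,"claw":0.1},{"linear":[0,0,0],"twist":0,"claw":0.1}]'|grep -E 'tcp_pos|force'; python3 -c "
from h import *
f,o=wshot('w17.png')"
```

```text
tcp_pos: [0.4679, 0.2034, 0.1196]
ft_force: [-1.9, 1.5, 9.5]
```

View pics/w17.png

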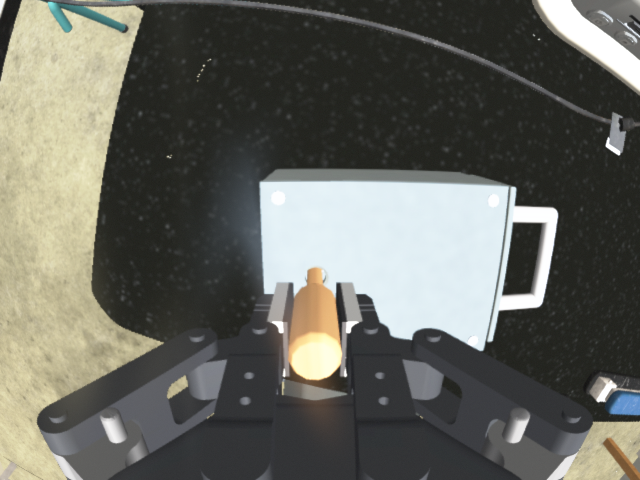

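The drawer is coming out: a gap shows at column ~510 and the handle edge moved from 550 to 557. I'll hold the pin here while the spring finishes.

```bash
for i in 1 2 3 4; do python3 -m creep '[{"linear":[0,0,0],"twist":0,"claw":0.1},{"linear":[0,0,0],"twist":0,"claw":0.1},{"linear":[0,0,0],"twist":0,"claw":0.1},{"linear":[0,0,0],"twist":0,"claw":0.1},{"linear":[0,0,0],"twist":0,"claw":0.1}]'|grep -E 'tcp_pos|force'; done; python3 -c "
from h import *
f,o=wshot('w18.png'); f=snap('top','t18.png')"
```

```text
tcp_pos: [0.4679, 0.2034, 0.1196]
ft_force: [-2.3, 1.6, 10.0]
tcp_pos: [0.4679, 0.2035, 0.1196]
ft_force: [-2.7, 1.4, 10.8]
tcp_pos: [0.4679, 0.2034, 0.1196]
ft_force: [-2.1, 1.6, 9.7]
tcp_pos: [0.4679, 0.2034, 0.1196]
ft_force: [-1.9, 2.1, 10.2]
```

View pics/w18.png

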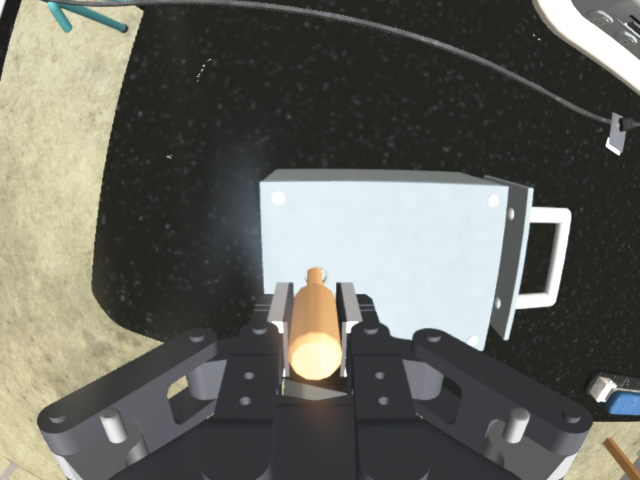

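View pics/t18.png

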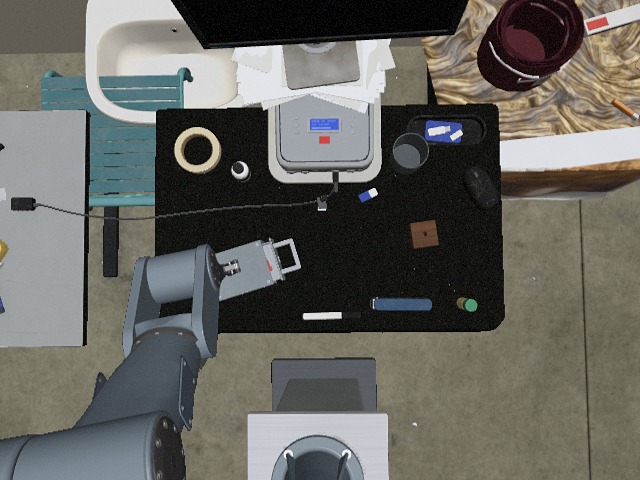

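```bash
python3 -m creep '[{"linear":[0,-0.5,0],"twist":0,"claw":0.1},{"linear":[0,-1,0],"twist":0,"claw":0.1},{"linear":[0,-1.5,0],"twist":0,"claw":0.1},{"linear":[0,-2.5,0],"twist":0,"claw":0.1},{"linear":[0,-3,0],"twist":0,"claw":0.1}]'|grep -E 'tcp_pos|force';python3 -m creep '[{"linear":[0,-2.5,0],"twist":0,"claw":0.1},{"linear":[0,-1.5,0],"twist":0,"claw":0.1},{"linear":[0,0,0],"twist":0,"claw":0.1}]'|grep -E 'tcp_pos|force'
python3 -c "
from h import *
f,o=wshot('w19.png'); print(want([.5545,-.243,.245]))"
```

```text
tcp_pos: [0.4667, 0.2026, 0.2033]
ft_force: [0.7, 0.0, -1.0]
tcp_pos: [0.469, 0.2031, 0.2455]
ft_force: [-0.2, -0.0, 0.1]
[ 4.59 -0.09 45.19]
```

View pics/w19.png

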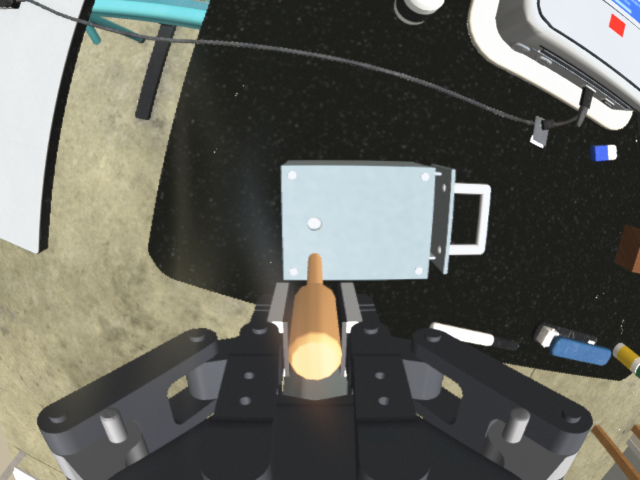

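```bash
python3 -m creep '[{"linear":[0.4,0,2],"twist":0,"claw":0.1},{"linear":[0.4,0,4],"twist":0,"claw":0.1},{"linear":[0.4,0,4.5],"twist":0,"claw":0.1},{"linear":[0.4,0,4.5],"twist":0,"claw":0.1},{"linear":[0.4,0,4.5],"twist":0,"claw":0.1}]'|grep -E 'tcp_pos';python3 -m creep '[{"linear":[0.4,0,4.5],"twist":0,"claw":0.1},{"linear":[0.4,0,4.5],"twist":0,"claw":0.1},{"linear":[0.4,0,4.5],"twist":0,"claw":0.1},{"linear":[0.4,0,4.5],"twist":0,"claw":0.1},{"linear":[0.4,0,4],"twist":0,"claw":0.1}]'|grep -E 'tcp_pos';python3 -m creep '[{"linear":[0.4,1,3],"twist":0,"claw":0.1},{"linear":[0.2,1.5,0.7],"twist":0,"claw":0.1},{"linear":[0,1,0],"twist":0,"claw":0.1},{"linear":[0,0,0],"twist":0,"claw":0.1}]'|grep -E 'tcp_pos'
python3 -c "
from h import *
f,o=wshot('w20.png'); print(st(),want([.5545,-.243,.21]))
im=cv2.imread('pics/w20.png')
cv2.imwrite('pics/w20z.png',cv2.resize(im[180:280,265:375],None,fx=6,fy=6,interpolation=cv2.INTER_CUBIC))"
```

```text
tcp_pos: [0.5039, 0.0089, 0.2417]
tcp_pos: [0.5484, -0.208, 0.2413]
tcp_pos: [0.5517, -0.2407, 0.2049]
t 17.90 tcp [ 0.5526 -0.2408  0.2063] F [ 0.3 -0.2 -0.6] gap 0.0174 [-0.12 -0.38  0.26]
```

View pics/w20z.png

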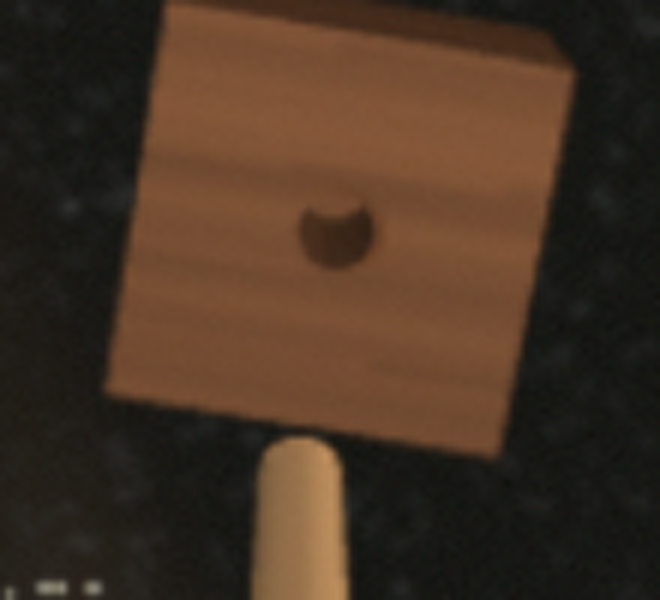

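```bash
python3 -m creep '[{"linear":[-0.2,1.5,0.45],"twist":0,"claw":0.1},{"linear":[0,3,0],"twist":0,"claw":0.1},{"linear":[0,2,0],"twist":0,"claw":0.1},{"linear":[0,0.5,0],"twist":0,"claw":0.1},{"linear":[0,0,0],"twist":0,"claw":0.1}]'|grep -E 'tcp_pos'
cat >> h.py <<'E'
def both2(n):
    print(st()); f,o=wshot('w%s.png'%n); im=cv2.imread('pics/w%s.png'%n)
    a=cv2.resize(im[200:310,265:365],None,fx=5,fy=5,interpolation=cv2.INTER_CUBIC)
    snap('scene','s%s.png'%n); im=cv2.imread('pics/s%s.png'%n)
    b=cv2.resize(im[195:275,365:425],None,fx=5,fy=5,interpolation=cv2.INTER_CUBIC)
    c=np.zeros((560,800,3),np.uint8); c[:a.shape[0],:a.shape[1]]=a; c[:b.shape[0],a.shape[1]:a.shape[1]+b.shape[1]]=b
    cv2.imwrite('pics/c%s.png'%n,c)
E
python3 -c "
from h import *
both2('21')"
```

```text
tcp_pos: [0.5571, -0.246, 0.1374]
t 18.40 tcp [ 0.5571 -0.246   0.1374] F [ 0.8 -0.9 -0.3] gap 0.0176
```

View pics/c21.png

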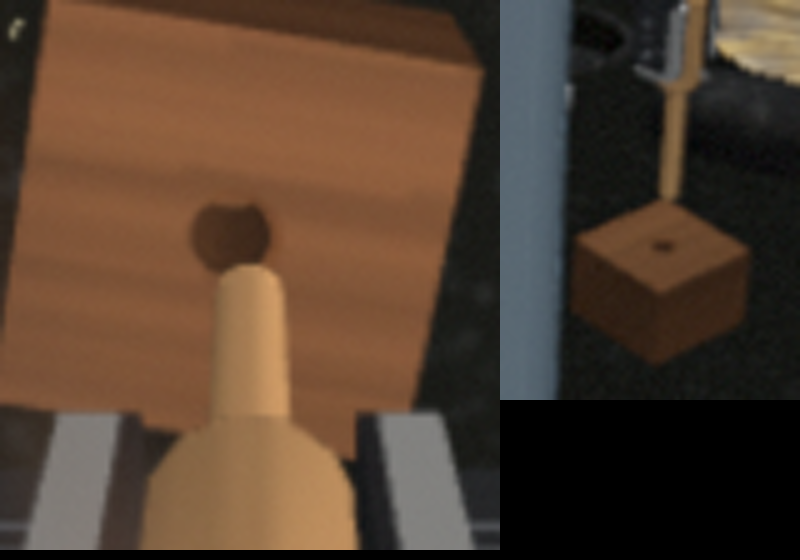

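```bash
python3 -m creep '[{"linear":[0.2,0.3,-0.26],"twist":0,"claw":0.1},{"linear":[0,0.7,0],"twist":0,"claw":0.1},{"linear":[0,0,0],"twist":0,"claw":0.1},{"linear":[0,0,0],"twist":0,"claw":0.1},{"linear":[0,0,0],"twist":0,"claw":0.1}]'|grep -E 'tcp_pos'
python3 -c "
from h import *
both2('22')"
```

```text
tcp_pos: [0.5546, -0.2452, 0.1283]
t 19.00 tcp [ 0.5546 -0.2452  0.1283] F [ 0.8  0.5 -0.6] gap 0.0180
```

View pics/c22.png

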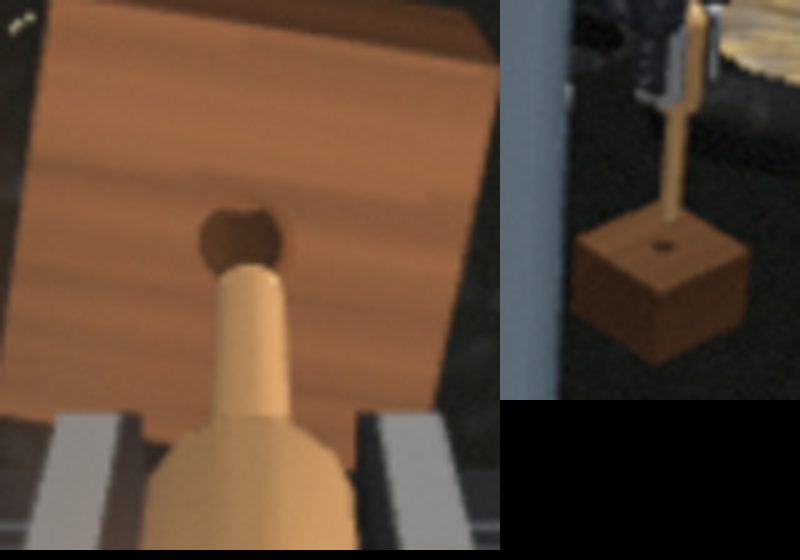

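```bash
python3 -m creep '[{"linear":[0,0.3,-0.14],"twist":0,"claw":0.1},{"linear":[0,0.5,0],"twist":0,"claw":0.1},{"linear":[0,0,0],"twist":0,"claw":0.1},{"linear":[0,0,0],"twist":0,"claw":0.1},{"linear":[0,0,0],"twist":0,"claw":0.1}]'|grep -E 'tcp_pos'
python3 -c "
from h import *
both2('23')"
```

```text
tcp_pos: [0.5542, -0.2437, 0.1202]
t 19.60 tcp [ 0.5542 -0.2437  0.1202] F [ 0.6  0.5 -0.3] gap 0.0174
```

View pics/c23.png

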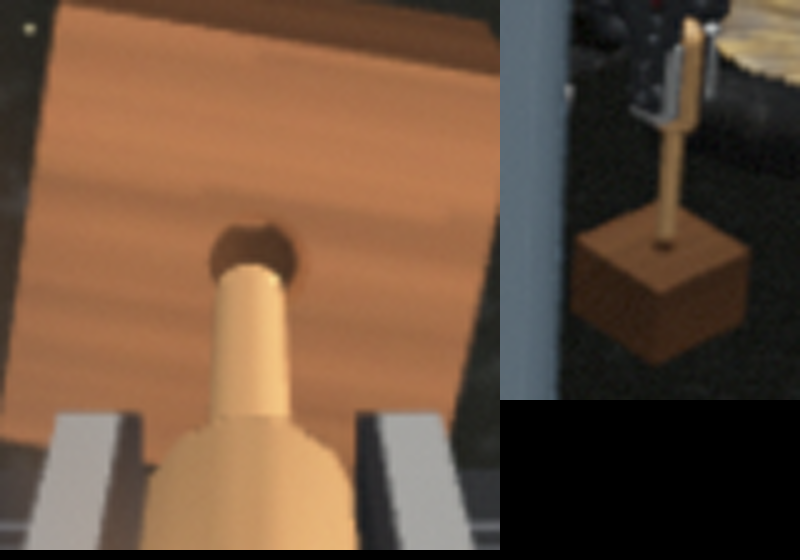

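```bash
python3 -c "
import cv2
im=cv2.imread('pics/s23.png'); cv2.imwrite('pics/s23z.png',cv2.resize(im[215:270,375:420],None,fx=12,fy=12,interpolation=cv2.INTER_CUBIC)[:600])
from h import *
s=arm.grab_frame('scene')
for z in (.04,.0485,.0445): print([((u-375+.5)*12,(v-215+.5)*12) for u,v in [proj(s,[.5535,-.2435,z])]])"
```

```text
[(np.float64(254.44096574550417), np.float64(354.71163329215244))]
[(np.float64(257.4141309291474), np.float64(317.1170772688587))]
[(np.float64(256.0120007132491), np.float64(334.8464867357641))]
```

View pics/s23z.png

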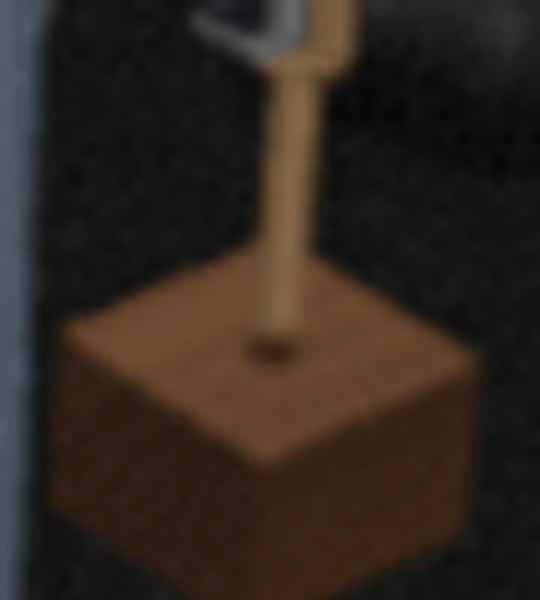

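```bash
python3 -m creep '[{"linear":[-0.1,0.2,0.02],"twist":0,"claw":0.1},{"linear":[0,0.2,0],"twist":0,"claw":0.1},{"linear":[0,0.1,0],"twist":0,"claw":0.1},{"linear":[0,0,0],"twist":0,"claw":0.1}]'|grep -E 'tcp_pos|force'
python3 -c "
from h import *
both2('24')"
```

```text
tcp_pos: [0.555, -0.2434, 0.1149]
ft_force: [-0.1, -0.1, -0.2]
t 20.15 tcp [ 0.555  -0.2434  0.1149] F [-0.1 -0.1 -0.2] gap 0.0174
```

View pics/c24.png

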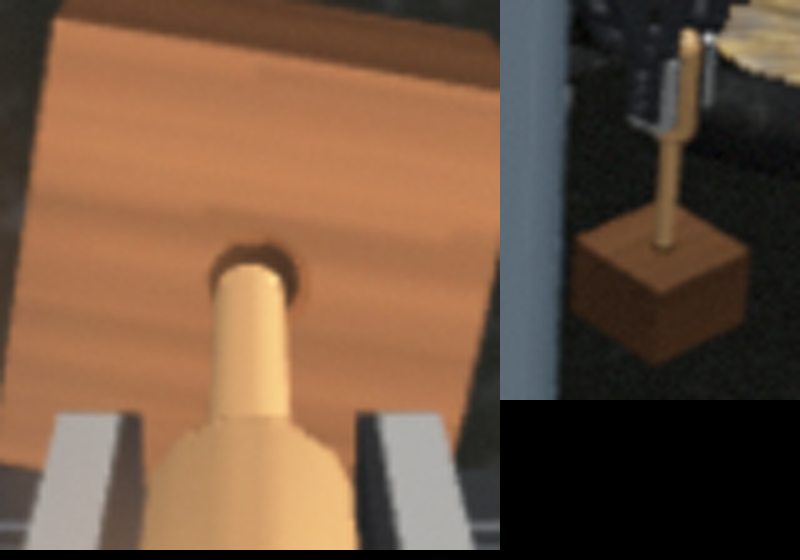

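```bash
python3 -m creep '[{"linear":[0,0.2,0.03],"twist":0,"claw":0.1},{"linear":[0,0.2,0],"twist":0,"claw":0.1},{"linear":[0,0,0],"twist":0,"claw":0.1}]'|grep -E 'tcp_pos|force'
python3 -c "
from h import *
both2('25')"
```

```text
tcp_pos: [0.555, -0.2437, 0.1108]
ft_force: [0.1, -0.2, 0.2]
t 20.55 tcp [ 0.555  -0.2437  0.1108] F [ 0.1 -0.2  0.2] gap 0.0177
```

View pics/c25.png

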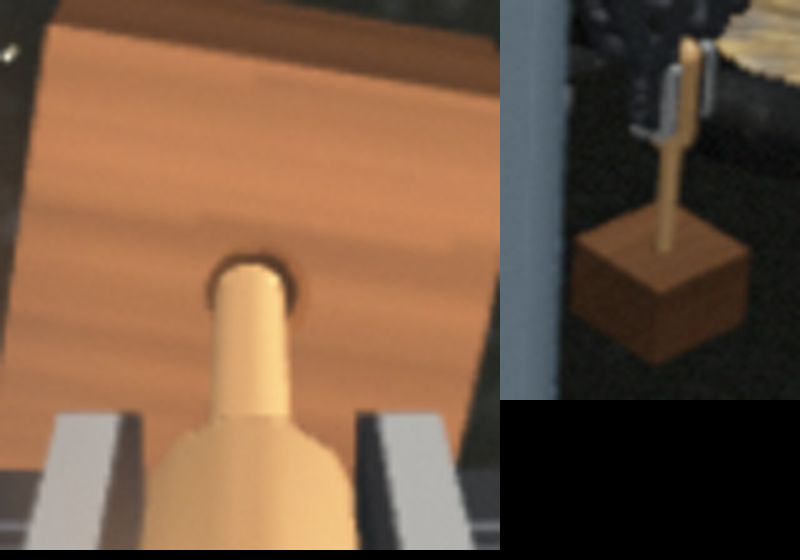

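```bash
python3 -m creep '[{"linear":[0.06,0.2,0],"twist":0,"claw":0.1},{"linear":[0,0.2,0],"twist":0,"claw":0.1},{"linear":[0,0.2,0],"twist":0,"claw":0.1},{"linear":[0,0,0],"twist":0,"claw":0.1}]'|grep -E 'tcp_pos|force'
python3 -c "
from h import *
both2('26')"
```

```text
tcp_pos: [0.5544, -0.2439, 0.1048]
ft_force: [0.3, -0.3, 0.1]
t 21.05 tcp [ 0.5544 -0.2439  0.1048] F [ 0.3 -0.3  0.1] gap 0.0175
```

View pics/c26.png

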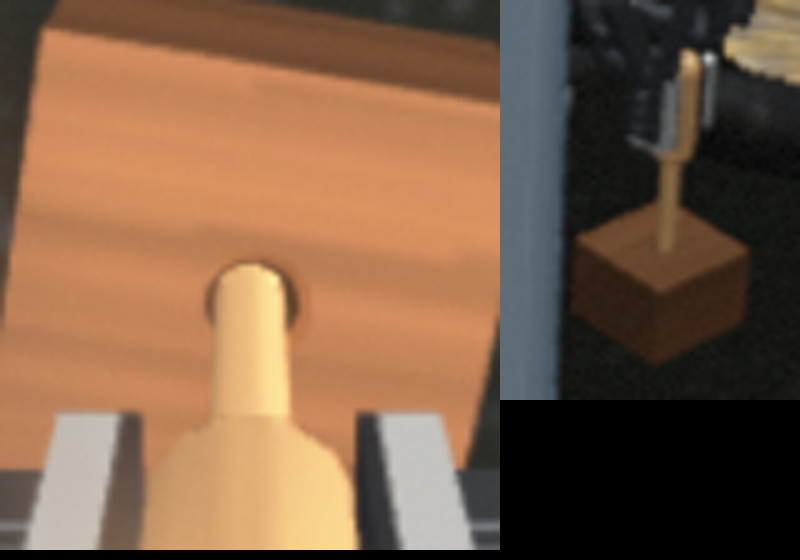

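```bash
python3 -m creep '[{"linear":[0.06,0.2,0],"twist":0,"claw":0.1},{"linear":[0,0.2,0],"twist":0,"claw":0.1},{"linear":[0,0.2,0],"twist":0,"claw":0.1},{"linear":[0,0.2,0],"twist":0,"claw":0.1}]'|grep -E 'tcp_pos|force'
```

```text
tcp_pos: [0.5542, -0.2443, 0.0971]
ft_force: [0.4, -0.7, 1.1]
```

```bash
python3 -m creep '[{"linear":[0,0.2,0],"twist":0,"claw":0.1},{"linear":[0,0.2,0],"twist":0,"claw":0.1},{"linear":[0,0.2,0],"twist":0,"claw":0.1},{"linear":[0,0.2,0],"twist":0,"claw":0.1},{"linear":[0,0,0],"twist":0,"claw":0.1}]'|grep -E 'tcp_pos|force'
python3 -c "
from h import *
both2('27')"
```

```text
tcp_pos: [0.5542, -0.2442, 0.0889]
ft_force: [1.4, -0.2, -0.2]
t 22.05 tcp [ 0.5542 -0.2442  0.0889] F [ 1.4 -0.2 -0.2] gap 0.0175
```

View pics/c27.png

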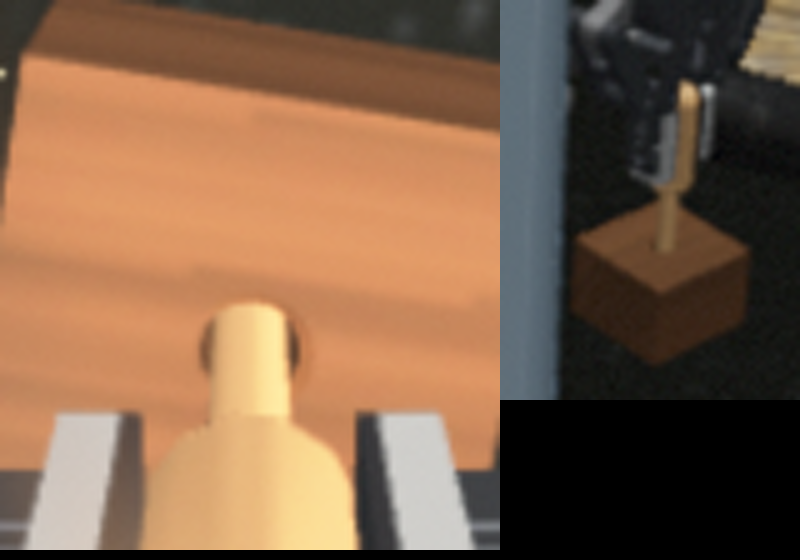

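```bash
python3 -m creep '[{"linear":[-0.04,0.2,0],"twist":0,"claw":0.1},{"linear":[0,0.2,0],"twist":0,"claw":0.1},{"linear":[0,0.1,0],"twist":0,"claw":0.1},{"linear":[0,0,0],"twist":0,"claw":0.1}]'|grep -E 'tcp_pos|force'
```

```text
tcp_pos: [0.5543, -0.244, 0.084]
ft_force: [-0.6, -0.3, -0.8]
```

```bash
python3 -m creep '[{"linear":[0,0.1,0],"twist":0,"claw":0.1},{"linear":[0,0,0],"twist":0,"claw":0.1}]'|grep -E 'tcp_pos|force'
```

```text
tcp_pos: [0.5543, -0.244, 0.0831]
ft_force: [0.4, -0.3, -1.7]
```

```bash
python3 -m creep '[{"linear":[0,0.1,0],"twist":0,"claw":0.1},{"linear":[0,0,0],"twist":0,"claw":0.1}]'|grep -E 'tcp_pos|force'
```

```text
tcp_pos: [0.5544, -0.2441, 0.0822]
ft_force: [-0.2, 0.1, 0.7]
```

```bash
python3 -m creep '[{"linear":[0,0.1,0],"twist":0,"claw":0.1},{"linear":[0,0,0],"twist":0,"claw":0.1}]'|grep -E 'tcp_pos|force'
```

```text
tcp_pos: [0.5546, -0.2441, 0.0818]
ft_force: [-0.8, -0.1, 3.5]
```

```bash
python3 -m creep '[{"linear":[0,0.1,0],"twist":0,"claw":0.1},{"linear":[0,0,0],"twist":0,"claw":0.1}]'|grep -E 'tcp_pos|force'
```

```text
tcp_pos: [0.5546, -0.2441, 0.0815]
ft_force: [-1.5, 2.0, 8.5]
```

```bash
python3 -m creep '[{"linear":[0,-0.1,0],"twist":0,"claw":0.5},{"linear":[0,0,0],"twist":0,"claw":0.8},{"linear":[0,0,0],"twist":0,"claw":1},{"linear":[0,0,0],"twist":0,"claw":1},{"linear":[0,0,0],"twist":0,"claw":1}]'|grep -E 'tcp_pos|force|gap'
python3 -c "
from h import *
both2('28')"
```

```text
tcp_pos: [0.5543, -0.244, 0.0809]
ft_force: [-0.6, 0.5, 0.9]
finger_gap: 0.0855
t 23.85 tcp [ 0.5543 -0.244   0.0809] F [-0.6  0.5  0.9] gap 0.0855
```

View pics/w28.png

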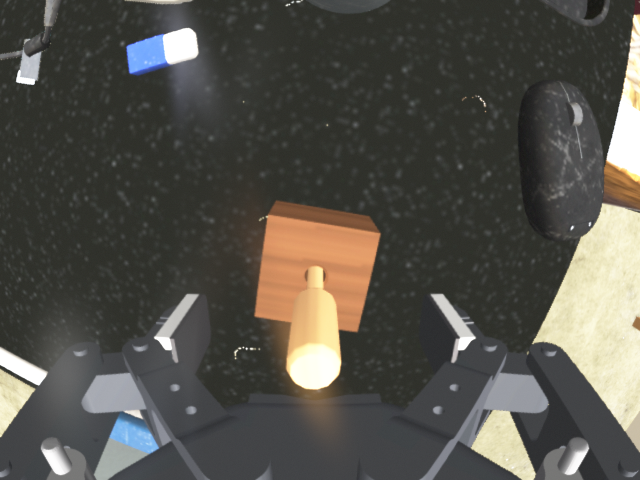

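```bash
python3 -m creep '[{"linear":[0,-1,0],"twist":0,"claw":1},{"linear":[0,-3,0],"twist":0,"claw":1},{"linear":[0,-4,0],"twist":0,"claw":1},{"linear":[0,-2,0],"twist":0,"claw":1},{"linear":[0,0,0],"twist":0,"claw":1}]'|grep -E 'tcp_pos|force|gap'
python3 -c "
from h import *
f,o=wshot('w29.png'); print(st())
s=snap('scene','s29.png'); im=cv2.imread('pics/s29.png'); cv2.imwrite('pics/s29z.png',cv2.resize(im[185:270,370:425],None,fx=7,fy=7,interpolation=cv2.INTER_CUBIC))
Z=lambda P:tuple(np.round([(proj(s,P)[0]-370+.5)*7,(proj(s,P)[1]-185+.5)*7],1))
for z in (.115,.066,.04): print(z,Z([.5535,-.2437,z]))
for P in [[.5535,-.2437,.115],[.5535,-.2437,.066],[.5535,-.2437,.04]]: print(wproj(f,o,P))
"
```

```text
tcp_pos: [0.5567, -0.2454, 0.1856]
ft_force: [0.8, 0.0, -0.3]
finger_gap: 0.0853
t 24.50 tcp [ 0.5554 -0.2447  0.1835] F [-0.1 -0.7  0.3] gap 0.0855
0.115 (np.float64(199.7), np.float64(216.9))
0.066 (np.float64(189.3), np.float64(349.1))
0.04 (np.float64(183.9), np.float64(416.7))
(np.float64(311.30563763323704), np.float64(260.337714952244))
(np.float64(311.35285828146186), np.float64(238.17476842662708))
(np.float64(311.373649625136), np.float64(229.34612646014133))
```

View pics/w29.png

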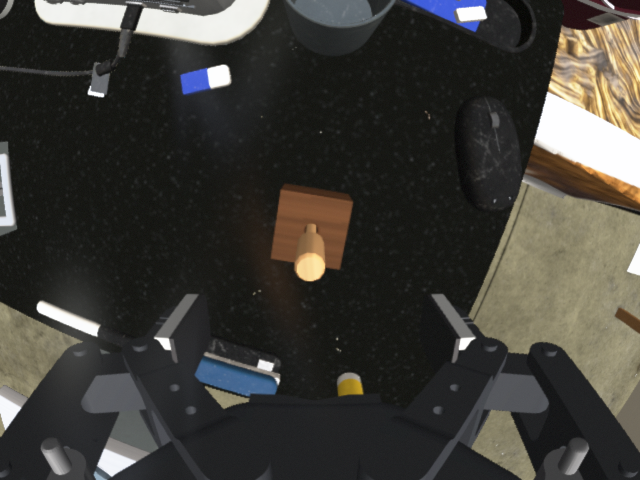

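View pics/s29z.png

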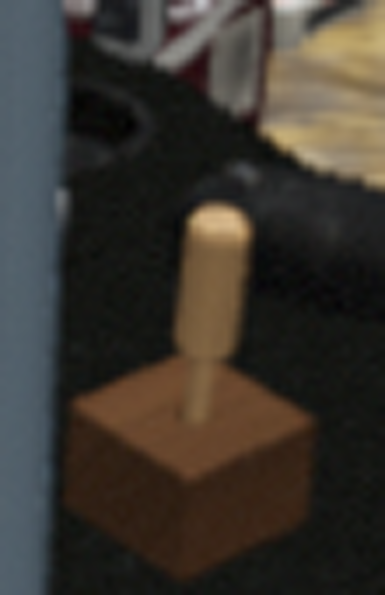

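```bash
python3 -c "
from h import *
print(st(), want([.513,.0455,.16]))"
```

```text
t 24.55 tcp [ 0.5544 -0.244   0.1818] F [-0.1 -0.4 -0.1] gap 0.0856 [ -4.39   2.16 -28.92]
```

```bash
python3 -m creep '[{"linear":[-0.5,0,-2.5],"twist":0,"claw":1},{"linear":[-0.6,0,-4],"twist":0,"claw":1},{"linear":[-0.6,0,-4],"twist":0,"claw":0.8},{"linear":[-0.6,0,-4],"twist":0,"claw":0.6},{"linear":[-0.6,0,-4],"twist":0,"claw":0.36}]'|grep -E 'tcp_pos|force|gap';python3 -m creep '[{"linear":[-0.6,0.5,-4],"twist":0,"claw":0.36},{"linear":[-0.5,1,-4],"twist":0,"claw":0.36},{"linear":[-0.4,0.6,-2.4],"twist":0,"claw":0.36},{"linear":[0,0,0],"twist":0,"claw":0.36},{"linear":[0,0,0],"twist":0,"claw":0.36}]'|grep -E 'tcp_pos|force|gap';python3 -m creep '[{"linear":[0,0,0],"twist":0,"claw":0.36},{"linear":[0,0,0],"twist":0,"claw":0.36}]'|grep -E 'tcp_pos|force|gap'
python3 -c "
from h import *
f,o=wshot('w30.png'); print(st()); snap('top','t30.png')"
```

```text
tcp_pos: [0.5272, -0.0568, 0.1795]
ft_force: [-0.1, 0.1, -0.7]
finger_gap: 0.0441
tcp_pos: [0.5125, 0.0456, 0.1591]
ft_force: [0.2, -0.5, 0.2]
finger_gap: 0.0308
tcp_pos: [0.5137, 0.0441, 0.1602]
ft_force: [0.4, -0.6, 0.3]
finger_gap: 0.0306
t 25.80 tcp [0.5136 0.0441 0.1603] F [-0.2 -0.8  0.1] gap 0.0310
```

View pics/w30.png

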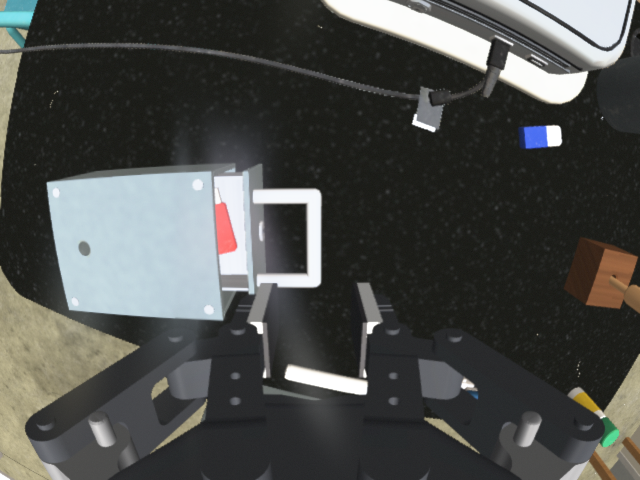

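View pics/t30.png

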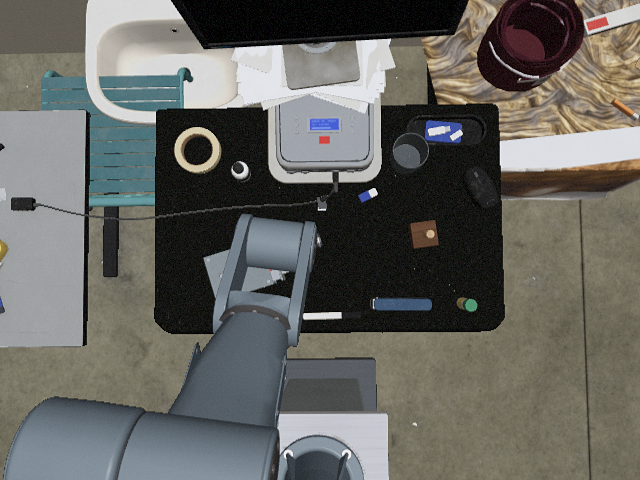

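```bash
python3 -c "
from h import *
f=arm.grab_frame('wrist')
for p in [(314,190),(314,287),(314,238)]: print(wtool(f,*p,.108))"
```

```text
[-33.01031957 108.          -1.43369261]
[ 35.85654515 108.          -1.58764182]
[ -0.19932604 108.          -1.505673  ]
```

```bash
python3 -m creep '[{"linear":[0,1.5,0.5],"twist":0,"claw":0.36},{"linear":[0,2.5,0],"twist":0,"claw":0.36},{"linear":[0,2,0],"twist":0,"claw":0.36},{"linear":[0,0,0],"twist":0,"claw":0.36},{"linear":[0,0,0],"twist":0,"claw":0.36}]'|grep -E 'tcp_pos|force|gap'
python3 -c "
from h import *
f,o=wshot('w31.png'); print(st()); snap('scene','s31.png')"
```

```text
tcp_pos: [0.5147, 0.0402, 0.1003]
ft_force: [-0.2, -0.4, 0.5]
finger_gap: 0.0308
t 26.45 tcp [0.5152 0.0402 0.1009] F [ 0.2  0.2 -0.7] gap 0.0310
```

View pics/w31.png

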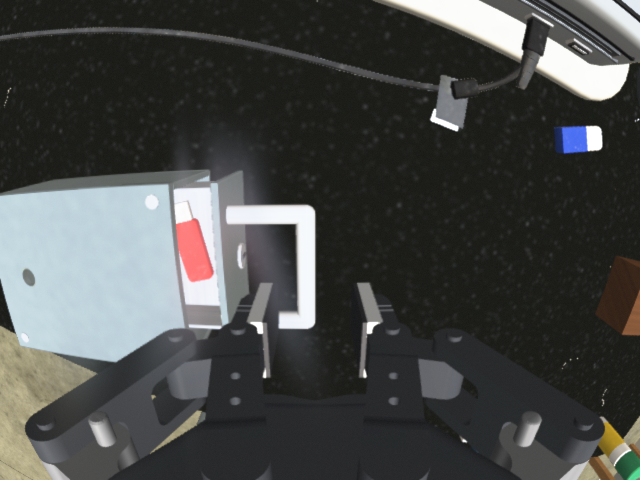

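View pics/s31.png

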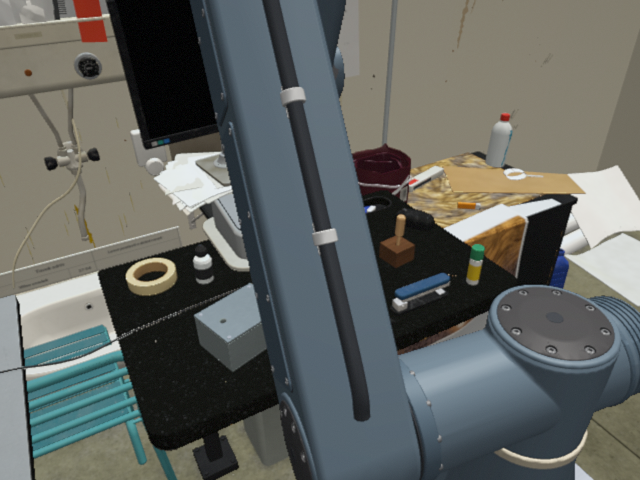

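```bash
python3 -m creep '[{"linear":[0,1,0],"twist":0,"claw":0.36},{"linear":[0,1,0],"twist":0,"claw":0.36},{"linear":[0,0.5,0],"twist":0,"claw":0.36},{"linear":[0,0,0],"twist":0,"claw":0.36}]'|grep -E 'tcp_pos|force|gap'
python3 -c "
from h import *
f,o=wshot('w32.png'); print(st())"
```

```text
tcp_pos: [0.5139, 0.0407, 0.0742]
ft_force: [0.7, -0.8, 0.4]
finger_gap: 0.0306
t 26.95 tcp [0.5142 0.0406 0.0746] F [ 0.4 -0.3  0.8] gap 0.0307
```

View pics/w32.png

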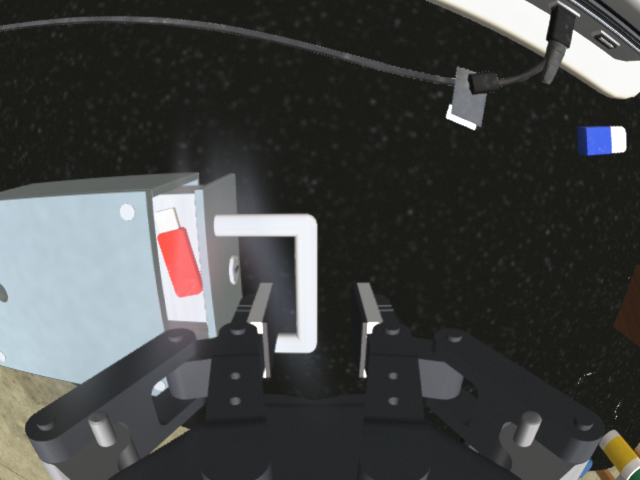

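```bash
python3 -m creep '[{"linear":[0,0.8,0],"twist":0,"claw":0.36},{"linear":[0,0.8,0],"twist":0,"claw":0.36},{"linear":[0,0.7,0],"twist":0,"claw":0.36},{"linear":[0,0,0],"twist":0,"claw":0.36}]'|grep -E 'tcp_pos|force|gap'
python3 -c "
from h import *
f,o=wshot('w33.png'); print(st())"
```

```text
tcp_pos: [0.5138, 0.0406, 0.051]
ft_force: [-0.6, -0.3, -0.0]
finger_gap: 0.0307
t 27.40 tcp [0.5141 0.0406 0.0515] F [ 0.9 -0.4  0.1] gap 0.0312
```

View pics/w33.png

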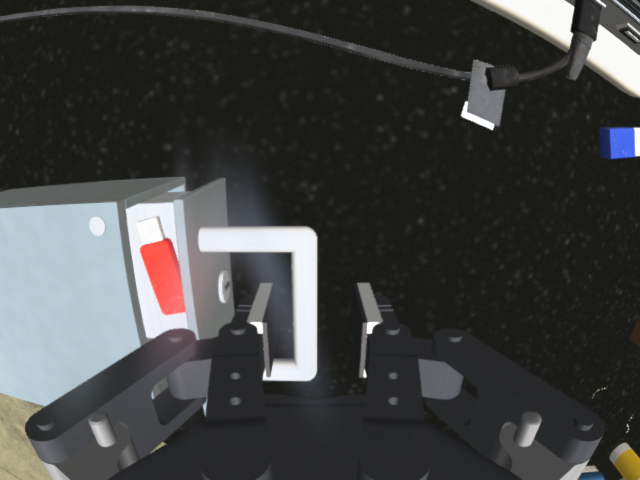

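```bash
python3 -m creep '[{"linear":[0,0.4,0],"twist":0,"claw":0.36},{"linear":[0,0.3,0],"twist":0,"claw":0.36},{"linear":[0,0,0],"twist":0,"claw":0.36}]' 20|grep -E 'tcp_pos|force|gap'; python3 -m creep '[{"linear":[0,0,0],"twist":0,"claw":0.2},{"linear":[0,0,0],"twist":0,"claw":0.05},{"linear":[0,0,0],"twist":0,"claw":0.05},{"linear":[0,0,0],"twist":0,"claw":0.05},{"linear":[0,0,0],"twist":0,"claw":0.05}]' 20|grep -E 'tcp_pos|force|gap'
```

```text
tcp_pos: [0.5144, 0.0405, 0.0449]
ft_force: [-0.0, -0.9, -0.1]
finger_gap: 0.0308
tcp_pos: [0.5146, 0.0406, 0.0453]
ft_force: [-0.9, 0.8, 1.0]
finger_gap: 0.0092
```

```bash
python3 -m creep '[{"linear":[0,0,0.4],"twist":0,"claw":0.05},{"linear":[0,0,0.6],"twist":0,"claw":0.05},{"linear":[0,0,0.6],"twist":0,"claw":0.05},{"linear":[0,0,0.6],"twist":0,"claw":0.05},{"linear":[0,0,0.6],"twist":0,"claw":0.05}]'|grep -E 'tcp_pos|force|gap'
python3 -c "
from h import *
f,o=wshot('w34.png'); print(st()); snap('top','t34.png')"
```

```text
tcp_pos: [0.5229, 0.013, 0.0453]
ft_force: [-0.8, 0.9, 2.9]
finger_gap: 0.009
t 28.75 tcp [0.5232 0.0121 0.0453] F [ 0.  -1.2  3.8] gap 0.0088
```

View pics/w34.png

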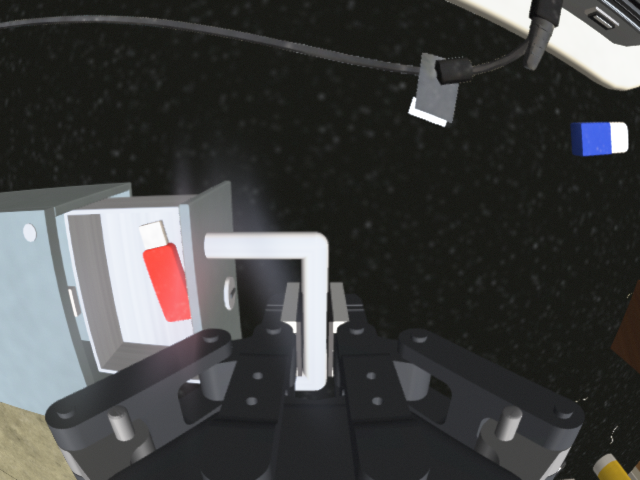

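Pulling works: the drawer is well out and its inside shows. I'll go on to the stop in small steps.

```bash
python3 -m creep '[{"linear":[0,0,0.3],"twist":0,"claw":0.05},{"linear":[0,0,0.3],"twist":0,"claw":0.05},{"linear":[0,0,0],"twist":0,"claw":0.05}]'|grep -E 'tcp_pos|force|gap'
```

```text
tcp_pos: [0.5246, 0.0075, 0.0453]
ft_force: [-1.1, -1.1, 3.5]
finger_gap: 0.0088
```

```bash
python3 -m creep '[{"linear":[0,0,0.2],"twist":0,"claw":0.05},{"linear":[0,0,0],"twist":0,"claw":0.05}]'|grep -E 'tcp_pos|force|gap'
```

```text
tcp_pos: [0.5251, 0.0059, 0.0453]
ft_force: [-1.6, -0.4, 3.2]
finger_gap: 0.0091
```

```bash
python3 -m creep '[{"linear":[0,0,0.2],"twist":0,"claw":0.05},{"linear":[0,0,0],"twist":0,"claw":0.05}]'|grep -E 'tcp_pos|force|gap'
```

```text
tcp_pos: [0.5255, 0.0043, 0.0453]
ft_force: [-0.0, 1.9, 3.5]
finger_gap: 0.0091
```

```bash
python3 -m creep '[{"linear":[0,0,0.15],"twist":0,"claw":0.05},{"linear":[0,0,0],"twist":0,"claw":0.05}]'|grep -E 'tcp_pos|force|gap'
```

```text
tcp_pos: [0.5255, 0.0042, 0.0452]
ft_force: [-0.2, 6.7, 5.4]
finger_gap: 0.009
```

```bash
python3 -m creep '[{"linear":[0,0,0.15],"twist":0,"claw":0.05},{"linear":[0,0,0],"twist":0,"claw":0.05}]'|grep -E 'tcp_pos|force|gap'
```

```text
tcp_pos: [0.5255, 0.0041, 0.0452]
ft_force: [0.2, 12.3, 5.6]
finger_gap: 0.0093
```

```bash
python3 -m creep '[{"linear":[0,0,0.15],"twist":0,"claw":0.05},{"linear":[0,0,0],"twist":0,"claw":0.05}]'|grep -E 'tcp_pos|force|gap'
```

```text
tcp_pos: [0.5254, 0.004, 0.0451]
ft_force: [-0.2, 16.5, 6.0]
finger_gap: 0.009
```

```bash
python3 -m creep '[{"linear":[0,0,-0.25],"twist":0,"claw":0.05},{"linear":[0,0,0],"twist":0,"claw":0.05},{"linear":[0,0,0],"twist":0,"claw":0.36},{"linear":[0,0,0],"twist":0,"claw":0.36},{"linear":[0,0,0],"twist":0,"claw":0.36}]'|grep -E 'tcp_pos|force|gap'
python3 -c "
from h import *
f,o=wshot('w35.png'); print(st())"
```

```text
tcp_pos: [0.5264, 0.0018, 0.045]
ft_force: [-0.1, -0.9, 0.4]
finger_gap: 0.0305
t 30.65 tcp [0.5263 0.0018 0.045 ] F [-0.1  0.7 -1. ] gap 0.0306
```

View pics/w35.png

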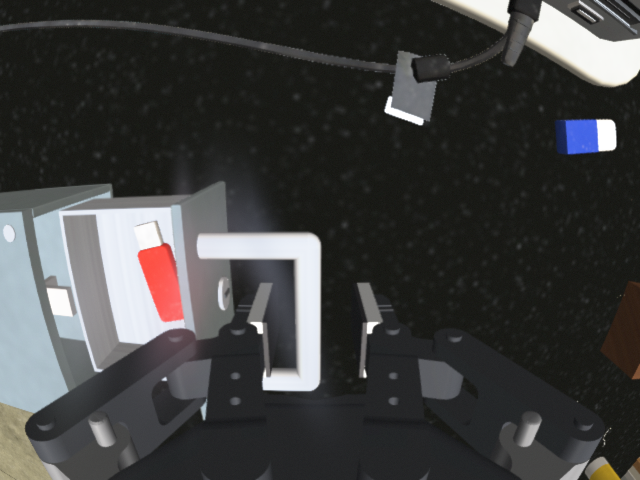

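Bar (column ~308) is free between the fingers; lift straight up and move clear.

```bash
python3 -m creep '[{"linear":[0,-1,0],"twist":0,"claw":0.36},{"linear":[0,-2,0],"twist":0,"claw":0.36},{"linear":[0,-3,0],"twist":0,"claw":0.36},{"linear":[0,-4,0],"twist":0,"claw":0.36},{"linear":[0,-4,0],"twist":0,"claw":0.36}]'|grep -E 'tcp_pos|force|gap';python3 -m creep '[{"linear":[0,-2,3],"twist":0,"claw":0.36},{"linear":[0,-2,4],"twist":0,"claw":0.36},{"linear":[0,-2,4],"twist":0,"claw":0.36},{"linear":[0,0,4],"twist":0,"claw":0.36},{"linear":[0,0,3],"twist":0,"claw":0.36}]'|grep -E 'tcp_pos|force|gap'; python3 -m creep '[{"linear":[3,0,3],"twist":0,"claw":0.36},{"linear":[4,0,3],"twist":0,"claw":0.36},{"linear":[3,0,3],"twist":0,"claw":0.36},{"linear":[1,0,1],"twist":0,"claw":0.36},{"linear":[0,0,0],"twist":0,"claw":0.36}]'|grep -E 'tcp_pos|force|gap'
python3 -c "
from h import *
snap('top','t36.png');snap('scene','s36.png'); print(st())
s=cv2.imread('pics/s36.png');cv2.imwrite('pics/s36z.png',cv2.resize(s[185:270,370:425],None,fx=7,fy=7,interpolation=cv2.INTER_CUBIC))"
```

```text
tcp_pos: [0.5257, 0.002, 0.1869]
ft_force: [0.5, -0.4, -0.5]
finger_gap: 0.0304
tcp_pos: [0.5789, -0.173, 0.2472]
ft_force: [0.6, 0.2, -0.3]
finger_gap: 0.0307
tcp_pos: [0.5006, -0.2996, 0.2457]
ft_force: [0.6, 0.8, -0.1]
finger_gap: 0.0309
t 32.25 tcp [ 0.5018 -0.2969  0.2455] F [ 0.4  1.  -0.2] gap 0.0307
```

View pics/t36.png

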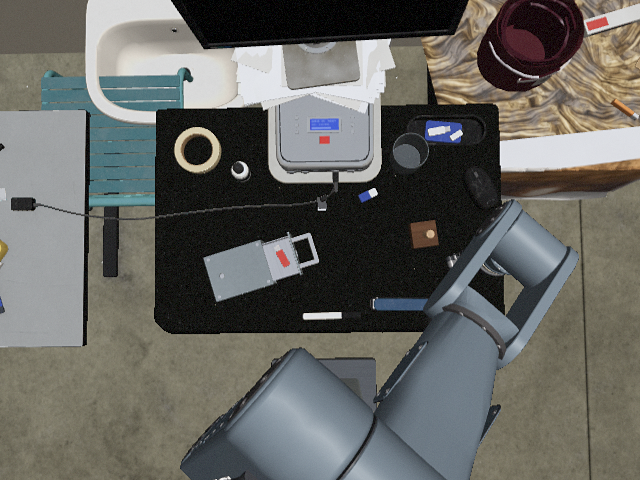

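View pics/s36.png

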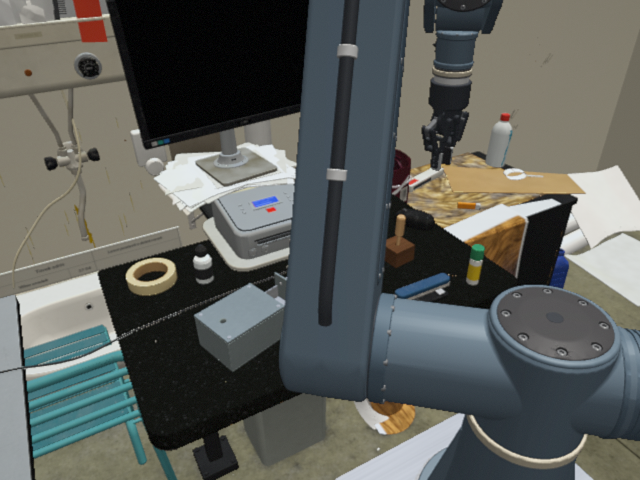

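```bash
python3 - <<'E'
import cv2, numpy as np
a=cv2.imread('pics/top0.png');b=cv2.imread('pics/t36.png')
p=[cv2.resize(im[205:265,390:460],None,fx=5,fy=5,interpolation=cv2.INTER_CUBIC) for im in (a,b)]
q=cv2.resize(b[220:300,255:335],None,fx=5,fy=5,interpolation=cv2.INTER_CUBIC)
c=np.zeros((600,750,3),np.uint8); c[:300,:350]=p[0]; c[300:600,:350]=p[1]; c[:400,350:750]=q
cv2.imwrite('pics/cmp.png',c)
E
```

```text
(no output)
```

View pics/cmp.png

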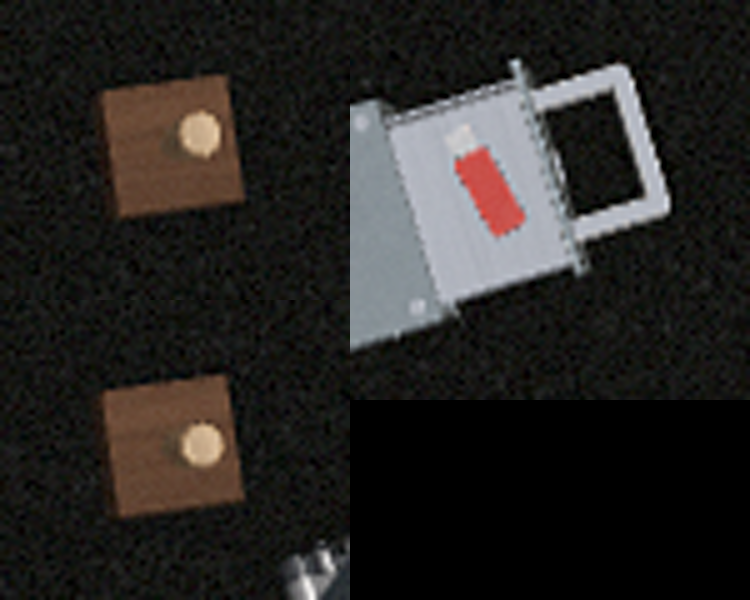

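```bash
python3 -c "
from h import *
print(arm.close_job())"
```

```text
the job is handed in; nothing more can be done
None
```

The job is handed in at about 32 s of the 67 s allowed: the drawer is fully open and the pin is back in its stand. No verdict came back.

- **Pin and catch:** I pushed the pin straight down through the hole. It met the catch about 24 mm down. I pressed about 7 mm further, and the highest wrist force I read was 11 N against the 20 N limit. I held it there for about 2.4 s, until the camera showed the drawer ajar by roughly 18 mm.
- **Pin put back:** I felt the pin reach the bottom of the stand hole (8.5 N), and a scene picture taken after release puts it fully down to within about 1 mm. It leans about 2.6° in the loose hole; it stood nearly vertical at the start. I took this as ordinary play in the hole and did not correct it.
- **Drawer:** I pulled it by the bar until it hit its stop, where the force rose to 16.5 N with no further movement. The overhead picture gives about 58.5 mm of travel, which matches the 60 mm stop to within about 2 mm.
- **Other things:** They look unmoved in the final pictures. The arm hid the glue stick and one end of the stapler in the last overhead view, so I judged the glue stick from the scene camera only.
- **Robot:** The arm ended clear of everything, with the force readings at noise level.

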